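Unstack amplifier parts onto their service mats

ROBOT

A 6-joint arm with a two-finger parallel gripper is mounted at the origin on the work surface. World frame = base frame: x ahead of the robot, y to its left, z up, the work surface at z = 0. Lengths are in mm, angles in rad, forces in N, time in s.
With the tool pointing down it reaches from about 275 to 750 mm from the base axis. Payload 10.2 kg.
Tool frame: the origin (TCP) lies at the very end of the fingers, on their centre line; the grasp point (between the pads) lies 19 mm behind it; z points along the fingers, y is the direction in which the jaws open and shut (so a half turn about z gives the same grasp; the last joint's range is limited). The gripper opens to 85 mm and grips with 20 to 120 N. Pads are 22 mm wide; open, the fingers measure 114 mm over their backs; the gripper's body (76 mm by 85 mm) begins 54 mm behind the grasp point. The pads swing forward as they close: fully open they stand 13 mm farther back than shut.
Start: joints at [0.942, 0.313, 1.498, -0, 1.331, -0.223], TCP at [207.259, 482.364, 231.294] pointing down, gripper open.
Joint ranges: [-2.94, 2.94], [-0.97, 2.17], [0.19, 2.56], [-1.23, 4.37], [0.02, 3.11], [-2.88, 2.88]. Speed limits (rad/s): [2.39, 2.39, 3.01, 3.14, 3.14, 3.14].

INTERFACE

Orientations are given as a unit quaternion [w, x, y, z].
In Python, from rig import readout, cams, finish_job gives the robot as it stands. The module is installed in compiled form; this text tells all that it offers.
- The arm moves only by the tool carry_out, never from a script. Its argument "steps" is one flat list of numbers, 7 for each row, row after row: the shift along the tool's x, y, z in cm, then the turn, a rotation vector about the tool's x, y, z in units of 5 degrees (1.0 is 5 degrees), then the opening, from -1 (shut) to 1 (fully open), so that 0 is half open. In form: [x, y, z, ax, ay, az, hand, x, y, z, ax, ay, az, hand, ...]. A call has 1 to 20 rows; each row shifts and turns the commanded pose from where the row before left it, along the tool's axes as they then stand; what a row does not reach is not made up. A row lasts 1/12 s, in which the tool goes at most 41.7 mm and 7.16 degrees, less where a joint would pass 70% of its speed; a pose out of reach is approached as far as the arm can. A call with a gripper value outside its range is refused whole. The fingers move at their own pace and stop on an object; "grip_force" is the grip in N (left out, the last holds). Time passes only in rows, so rows that do not move let the fingers close. It gives the time, the measured TCP pose, the force and the opening at its end, in the units of the state.
- readout.sense(): the state, without advancing time (a new reading comes with each control period).
- cams.capture(name): name is "scene" or "top" or "wrist"; returns the picture (400x640x3 uint8, red, green, blue); there is no depth.
- cams.calibration(name): a dict with "fx", "fy", "cx", "cy" (pixels), "R" (3x3) and "t" (3): a world point X has camera coordinates R X + t; the wrist camera has in their place "T_tool_cam" (4x4, takes a point from camera to tool coordinates, whose origin is the TCP and whose axes are the flange's). Camera axes: x right, y down, z forward; pixel columns grow to the right and rows downward; lengths in mm; the calibration is good to about 2 mm. A picture is of the moment at which its call begins: read the wrist's pose just before it. calibration takes no time and is no camera call.
- finish_job(): hands the job in, once; it reports no verdict.
The state is a dict: "time_s": time; "joints": joint angles; "dq": joint speeds; "tau": joint torques, N m; "eef_pos": TCP position; "ee_rot": TCP orientation; "force": force on the tool from outside, world axes, zero at the start; "wrist_torque": the same for the moment, N m; "grip_width": opening from 0.0 (shut) to 1.0 (fully open).
Only numpy, scipy, OpenCV 4.12 (cv2) and the standard library are available. Lean on these libraries where they do the work, as an engineer would, in place of code of your own. Each camera call takes 0.05 s, during which the arm holds its last target.

TASK

The parts stripped from the amplifier are piled on the bench. Take the pile apart from the top, one part at a time, and stand or lay each flat in the middle of the outline on its own mat, lined up with that outline: blue capacitor on the red mat (standing upright), copper can on the green mat, black heat sink on the white mat, power supply on the yellow mat. Lower each part onto its mat rather than dropping it, and leave the meter and the jar where they are.

Things in the scene. Friction and masses are not known exactly. Their poses are not given: they have to be found in the camera images.
- capacitor: electrolytic capacitor, blue upright cylinder with a bare aluminium top, 35 mm diameter, 50 mm high, 0.07 kg; at the start on top of the pile, standing on the copper can. Origin: centre of its underside, z up
- can: plain copper-coloured screening can, a closed box 64 (x) x 46 (y) x 28 (z) mm, 0.12 kg; second from the top, lying on the heat sink. Origin: centre of its underside, x along its length, z up
- heatsink: black finned heat sink, 96 (x) x 56 (y) x 30 (z) mm, 0.2 kg, fins run along x, its long sides are flat and can be gripped; third from the top, lying on the power supply. Origin: centre of its underside, x along its length, z up
- psu: boxed power supply in a bare aluminium case with a green terminal strip at its -x end, 130 (x) x 68 (y) x 38 (z) mm, 0.45 kg; bottom of the pile, lying on the bench. The parts above lie roughly centred on it, each turned up to 0.12 rad from the one below. Origin: centre of its underside, x along its length, z up. Any end of any part may face either way on its mat
- mat_red: fixed red mat, 80 x 80 mm, 4 mm thick, with a black circle of 45 mm inner diameter at its centre: place of the capacitor. Origin: centre of its underside, on the bench (top 4 mm above)
- mat_green: fixed green mat, 94 (x) x 76 (y) mm, 4 mm thick, with a black rectangular outline, inside 74 x 56 mm, at its centre: place of the copper can. Origin: centre of its underside, x along its length
- mat_white: fixed white mat, 126 (x) x 86 (y) mm, 4 mm thick, with a black rectangular outline, inside 106 x 66 mm, at its centre: place of the heat sink. Origin: centre of its underside, x along its length
- mat_yellow: fixed yellow mat, 160 (x) x 98 (y) mm, 4 mm thick, with a black rectangular outline, inside 140 x 78 mm, at its centre: place of the power supply. Origin: centre of its underside, x along its length
- meter: loose black hand multimeter lying on the bench beyond the mats, 72 (x) x 140 (y) x 37 (z) mm, not to be moved. Origin: centre of its underside
- jar: loose amber jar with a grey lid, 56 mm diameter, 70 mm high, standing near the robot, not to be moved. Origin: centre of its underside
Things that resemble listed ones, but are neither listed nor needed, are in the scene too. Of the things like the can, leave any that is purple or turquoise; of the rest the larger one is meant.

How it is judged:
By the outcome, as a careful person would: the job done as asked, in the order asked, and still so for the second after the job is handed in, with the robot touching nothing.
It also fails if it takes over 120 s, if anything falls off the work surface, if the arm or the gripper's body presses on something with over 40 N, if the wrist force passes 120 N, or if a joint passes its speed limit or range.

## Working session

There is one attempt and no reset: what is moved stays moved. The work goes in short steps, Python scripts to look and compute and a tool call to move; the robot and the scene stay as the last step left them, time stands still between calls to the robot, and variables do not carry over. Pictures are saved under pics/ and viewed, and the job is handed in when it is done.

Besides the shell and the picture viewer there is one more tool, called as name(argument=value, ...), one argument or row to a line, values as JSON. carry_out: Moves the arm, as the interface text tells. Its arguments: {"type":"object","properties":{"steps":{"type":"array","items":{"type":"number"}},"grip_force":{"type":"number"}},"required":["steps"]}

```bash
mkdir -p pics; python3 - <<'E'
from rig import readout,cams
import cv2,numpy as np
print(readout.sense())
for n in ["scene","top","wrist"]:
    im=cams.capture(n); cv2.imwrite(f"pics/{n}0.png",im[:,:,::-1]); c=cams.calibration(n); print(n,{k:np.round(v,3).tolist() for k,v in c.items()})
E
```

```text
{'time_s': 0.0, 'joints': array([ 9.41591644e-01,  3.13466184e-01,  1.49843550e+00,  5.33139016e-06,
        1.33095619e+00, -2.23402154e-01]), 'dq': array([ 0.00104703,  0.00110197,  0.00053161, -0.00115699,  0.00031027,
       -0.00080076]), 'tau': array([-1.16257248e-03, -4.12257600e+01, -2.59740025e+01, -2.47921498e-04,
        4.12830646e-03,  2.85353565e-06]), 'eef_pos': array([207.11031447, 482.15498923, 230.72737816]), 'ee_rot': array([-2.63945903e-04,  2.01512505e-01,  9.79485738e-01, -5.74919843e-04]), 'force': array([ 0.22845571, -0.13230257,  0.58962036]), 'wrist_torque': array([-0.0110617 ,  0.01983832,  0.01488094]), 'grip_width': 0.9977180402157036}
scene {'fx': 515.458, 'fy': 515.458, 'cx': 320.949, 'cy': 206.652, 'R': [[-0.836, 0.549, 0.016], [0.451, 0.702, -0.551], [-0.314, -0.453, -0.834]], 't': [464.497, -235.836, 1648.197]}
top {'fx': 392.887, 'fy': 392.887, 'cx': 319.64, 'cy': 197.839, 'R': [[0.017, -0.999, -0.027], [-0.993, -0.014, -0.119], [0.119, 0.029, -0.993]], 't': [41.968, 592.97, 1153.145]}
wrist {'fx': 275.665, 'fy': 275.665, 'cx': 321.27, 'cy': 196.316, 'T_tool_cam': [[0.001, -0.955, -0.297, 75.953], [1.0, 0.001, 0.0, -0.494], [-0.0, -0.297, 0.955, -142.235], [0.0, 0.0, 0.0, 1.0]]}
```

View pics/top0.png

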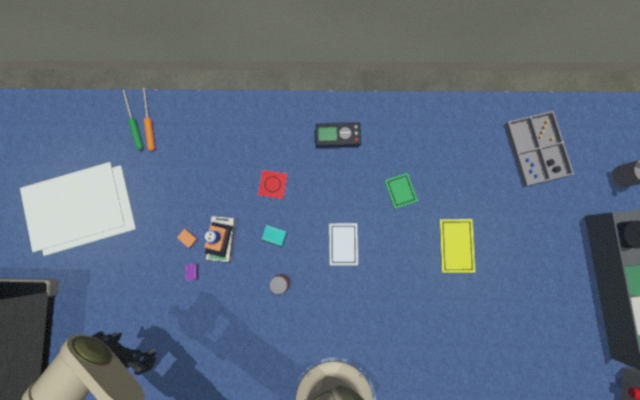

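View pics/scene0.png

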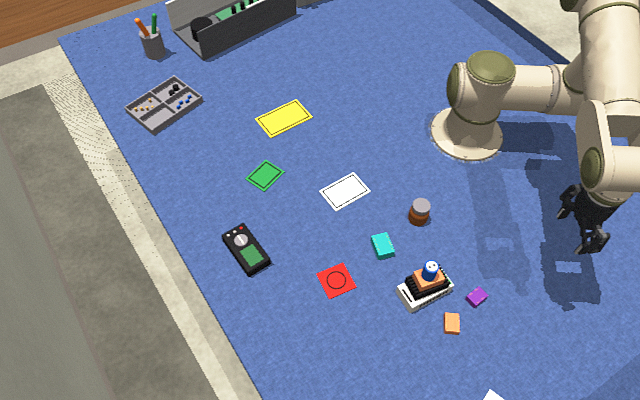

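View pics/wrist0.png

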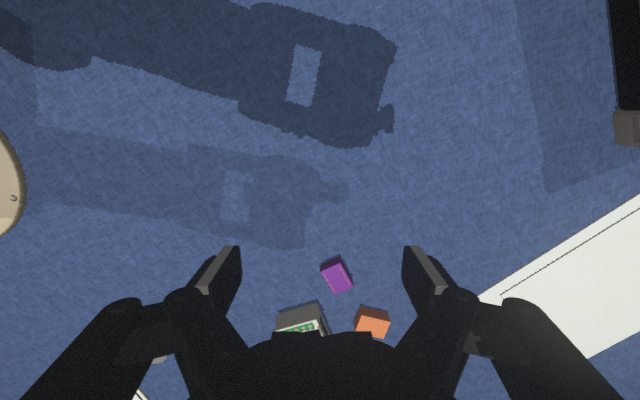

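Candidates for the can: the orange box in the pile (top view 217,238), the loose small orange box (187,238), the turquoise box (274,235) and the purple box (191,272). The one in the pile, under the capacitor, is the largest copper one. I'll measure it and look at it closely.

```bash
cat > h.py <<'E'
import numpy as np,cv2
from scipy.spatial.transform import Rotation as Ro
from rig import readout,cams
def pose():
    s=readout.sense(); q=s['ee_rot']; return s['eef_pos'],Ro.from_quat([q[1],q[2],q[3],q[0]]).as_matrix(),s
def grab(n,fn=None):
    c=cams.calibration(n)
    p,R,_=pose()
    im=cams.capture(n)
    K=(c['fx'],c['fy'],c['cx'],c['cy'])
    if n=='wrist':
        T=np.array(c['T_tool_cam']); Rc=R@T[:3,:3]; o=R@T[:3,3]+p
    else:
        Rc=np.array(c['R']).T; o=-Rc@np.array(c['t'])
    if fn: cv2.imwrite('pics/'+fn,im[:,:,::-1]); np.savez('pics/'+fn+'.npz',im=im,K=K,Rc=Rc,o=o)
    return im,(K,Rc,o)
def load(fn):
    d=np.load('pics/'+fn+'.npz'); return d['im'],(d['K'],d['Rc'],d['o'])
def cast(cam,uv,z):
    K,Rc,o=cam; uv=np.atleast_2d(uv).astype(float)
    d=np.c_[(uv[:,0]-K[2])/K[0],(uv[:,1]-K[3])/K[1],np.ones(len(uv))]@Rc.T
    return o+d*((z-o[2])/d[:,2])[:,None]
def proj(cam,X):
    K,Rc,o=cam; x=(np.atleast_2d(X)-o)@Rc; return np.c_[K[0]*x[:,0]/x[:,2]+K[2],K[1]*x[:,1]/x[:,2]+K[3]]
def hsv(im): return cv2.cvtColor(im,cv2.COLOR_RGB2HSV)
RNG={'red':[((0,150,90),(6,255,255)),((174,150,90),(180,255,255))],'green':[((55,120,60),(75,255,255))],'yellow':[((24,150,120),(35,255,255))],
'white':[((0,0,175),(180,40,255))],'copper':[((8,110,90),(20,255,255))]}
def mask(im,c):
    h=hsv(im); m=0
    for a,b in RNG[c]: m=m|cv2.inRange(h,a,b)
    return m
def blobs(m,amin=60):
    cs,_=cv2.findContours(m,cv2.RETR_EXTERNAL,cv2.CHAIN_APPROX_NONE)
    return sorted([c for c in cs if cv2.contourArea(c)>amin],key=cv2.contourArea,reverse=True)
def rect(cam,c,z):
    """cast contour onto plane, min-area rect: centre, long,short, angle of long axis"""
    P=cast(cam,c.reshape(-1,2),z)[:,:2].astype(np.float32)
    (cx,cy),(w,h),a=cv2.minAreaRect(P)
    if w<h: w,h,a=h,w,a+90
    a=(a+90)%180-90
    return [round(float(v),1) for v in (cx,cy,w,h)]+[round(float(np.radians(a)),3)]
E
python3 - <<'E'
from h import *
for n in ['top','scene']:
    im,cam=grab(n,n+'1.png')
    for c in ['red','green','yellow','white','copper']:
        for b in blobs(mask(im,c))[:4]:
            print(n,c,b.reshape(-1,2).mean(0).round(),rect(cam,b,96 if c=='copper' else 4), rect(cam,b,28) if c=='copper' else '')
im,_=load('top1.png'); cv2.imwrite('pics/crop1.png',cv2.resize(im[200:300,160:300,::-1],None,fx=5,fy=5,interpolation=cv2.INTER_CUBIC))
im,_=load('scene1.png'); cv2.imwrite('pics/crop2.png',cv2.resize(im[230:350,360:500,::-1],None,fx=5,fy=5,interpolation=cv2.INTER_CUBIC))
E
```

```text
top red [272. 184.] [637.6, 201.1, 76.5, 76.3, 1.429] 
top green [401. 190.] [623.1, -199.1, 90.5, 73.8, 0.333] 
top green [135. 133.] [795.5, 647.7, 107.3, 18.9, 0.344] 
top yellow [458. 247.] [455.2, -367.3, 150.6, 92.5, 0.019] 
top white [ 77. 209.] [553.7, 817.8, 329.9, 233.0, -1.272] 
top white [343. 244.] [456.6, -22.0, 124.9, 86.1, 0.014] 
top white [ 67. 381.] [47.2, 779.9, 208.9, 128.8, -1.544] 
top white [343. 375.] [69.0, -25.3, 170.2, 65.2, 1.294] 
top copper [149. 134.] [769.4, 559.1, 100.2, 19.8, 0.198] [788.7, 592.0, 106.3, 21.0, 0.198]
top copper [217. 238.] [465.6, 345.1, 66.5, 45.1, -0.198] [466.4, 365.0, 70.6, 47.8, -0.198]
top copper [187. 238.] [464.5, 427.6, 44.3, 30.5, 0.904] [465.3, 452.5, 47.0, 32.3, 0.904]
scene red [336. 280.] [641.3, 201.5, 80.5, 79.1, 1.428] 
scene green [264. 175.] [626.8, -199.1, 93.7, 75.8, 0.338] 
scene yellow [283. 118.] [460.6, -365.5, 158.1, 97.6, 0.025] 
scene white [130. 212.] [1077.1, -372.3, 1451.0, 247.2, 1.571] 
scene white [542.  21.] [-662.0, -262.1, 420.9, 241.1, -1.567] 
scene white [621.  55.] [-747.6, -3.3, 542.7, 109.8, 0.717] 
scene white [616. 132.] [-422.6, 272.5, 305.3, 148.3, 0.84] 
scene copper [60. 13.] [916.6, -1076.5, 493.0, 251.8, -0.558] [910.9, -1179.8, 522.4, 266.8, -0.558]
scene copper [428. 279.] [474.5, 351.7, 73.5, 53.2, -0.236] [442.5, 333.5, 77.8, 56.4, -0.236]
scene copper [451. 323.] [505.7, 471.1, 51.3, 34.3, 0.902] [475.5, 460.0, 54.3, 36.4, 0.902]
scene copper [142.  27.] [693.1, -911.4, 106.5, 17.5, 1.549] [674.1, -1004.9, 112.9, 18.5, 1.549]
```

View pics/crop1.png

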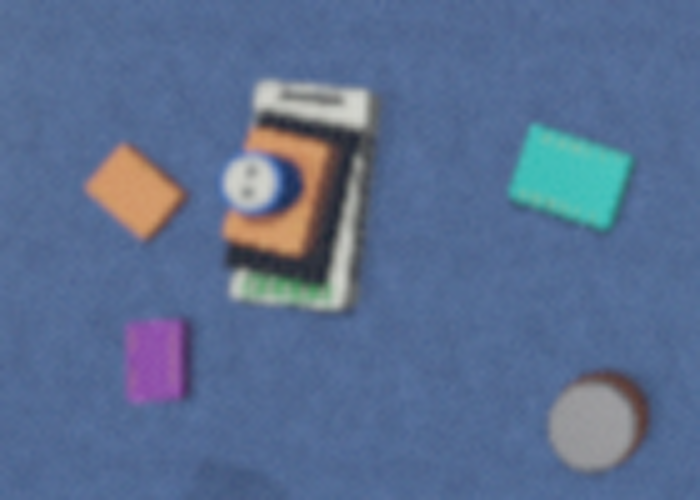

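View pics/crop2.png

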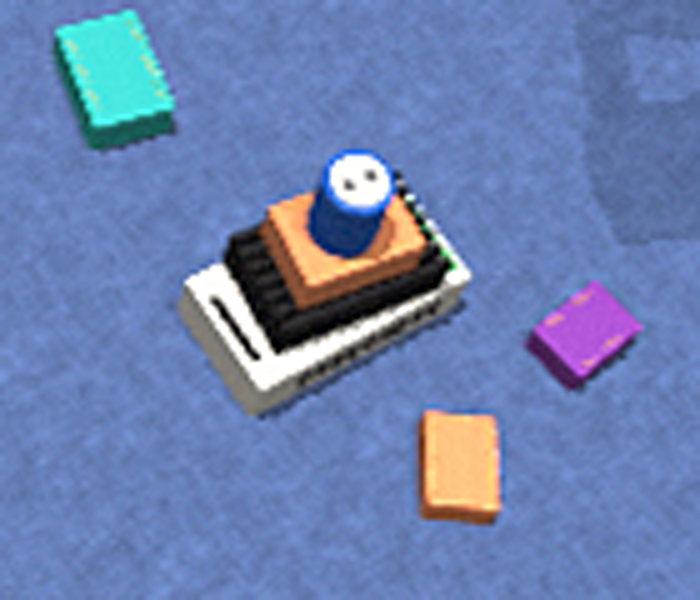

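```bash
cat >> h.py <<'E'
def go(x,y,z,yaw=None):
    """needed: tool-axis shift (cm), then turn (5deg units) incl. levelling"""
    p,R,s=pose()
    cur=np.arctan2(R[1,0],R[0,0])
    if yaw is None: yaw=cur
    d=R.T@(np.array([x,y,z])-p)/10
    # choose the turn, by half turns allowed
    c,sn=np.cos(yaw),np.sin(yaw)
    G=np.array([[c,sn,0],[sn,-c,0],[0,0,-1]])
    rv=Ro.from_matrix(R.T@G).as_rotvec()/np.radians(5)
    print('shift cm',d.round(2),'turn',rv.round(2),'| pos',p.round(1),'yaw',round(float(cur),4),'j6',s['joints'][5].round(2),'t',round(s['time_s'],2),'F',s['force'].round(1),'grip',round(s['grip_width'],3))
    G2=G; print('  after turn first: shift',((G2.T@(np.array([x,y,z])-p))/10).round(2))
E
python3 -c "
from h import *
go(470,343,330,np.pi-0.2)"
```

```text
shift cm [-29.64  -2.43  -9.9 ] turn [-0.01 -0.   -2.36] | pos [207.2 482.3 231.1] yaw 2.7358 j6 -0.22 t 0.25 F [-0.6 -0.2  0.1] grip 0.994
  after turn first: shift [-28.52  -8.43  -9.89]
```

carry_out(
  steps=[-1.48,-0.12,-0.99,0,0,0,1,-2.96,-0.24,-1.98,0,0,0,1,-2.96,-0.24,-1.98,0,0,0,1,-2.96,-0.24,-0.99,0,0,0,1,-2.96,-0.24,-0.99,0,0,0,1,-2.96,-0.24,-0.99,0,0,0,1,-2.96,-0.24,-0.99,0,0,0,1,-2.96,-0.24,-0.99,0,0,0,1,-2.96,-0.24,0,0,0,0,1,-2.96,-0.24,0,0,0,0,1,-1.48,-0.12,0,0,0,0,1,0,0,0,0,0,-0.6,1,0,0,0,0,0,-0.6,1,0,0,0,0,0,-0.6,1,0,0,0,0,0,-0.56,1,0,0,0,0,0,0,1,0,0,0,0,0,0,1],
)

```text
time_s: 1.67
eef_pos: [469.5, 343.7, 330.2]
ee_rot: [-0.0, 0.1, 0.995, -0.0]
force: [1.3, 0.6, 0.0]
grip_width: 1.0
```

```bash
python3 -c "
from h import *
grab('wrist','w1.png'); go(470,343,330,np.pi-0.2)"
```

```text
shift cm [-0.06 -0.05  0.02] turn [-0.   -0.   -0.01] | pos [469.5 343.6 330.2] yaw 2.9405 j6 -0.94 t 1.72 F [ 0.3  0.  -0.2] grip 1.0
  after turn first: shift [-0.06 -0.05  0.02]
```

View pics/w1.png

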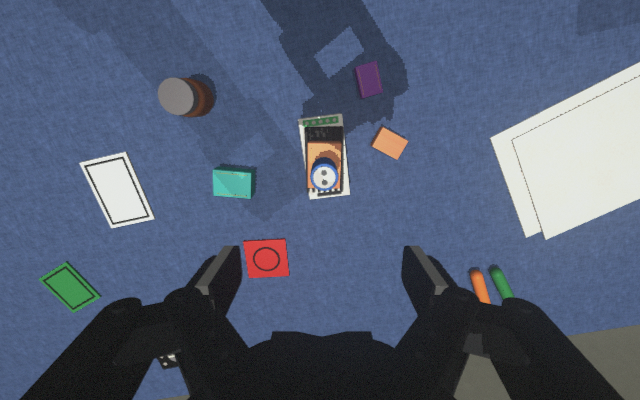

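```bash
python3 - <<'E'
from h import *
im,cam=load('w1.png')
for c in ['red','green','white','copper']:
    for b in blobs(mask(im,c))[:5]:
        print(c,b.reshape(-1,2).mean(0).round(),rect(cam,b,96 if c=='copper' else 4))
def cap(im,cam,x0,x1,y0,y1):
    h=hsv(im)[y0:y1,x0:x1]
    mb=cv2.inRange(h,(100,170,90),(118,255,255)); 
    return mb
for fn,(x0,x1,y0,y1) in {'w1.png':(300,350,155,200),'top1.png':(200,232,225,250),'scene1.png':(415,450,255,285)}.items():
    im,cam=load(fn); c=im[y0:y1,x0:x1]
    cv2.imwrite('pics/c_'+fn,cv2.resize(c[:,:,::-1],None,fx=10,fy=10,interpolation=cv2.INTER_NEAREST))
E
cd pics; python3 -c "
import cv2,numpy as np
a=[cv2.resize(cv2.imread('c_'+n),(260,260)) for n in ['w1.png','top1.png','scene1.png']]
cv2.imwrite('caps.png',np.hstack(a))"
```

```text
red [266. 258.] [638.7, 201.5, 79.7, 78.7, -0.139]
green [ 70. 287.] [624.5, -197.4, 93.5, 77.6, 0.334]
green [502. 285.] [787.9, 642.2, 74.5, 21.3, 0.363]
white [576. 156.] [567.4, 773.6, 239.1, 230.7, -1.27]
white [117. 189.] [457.2, -22.3, 125.3, 85.9, 0.02]
white [324. 177.] [504.2, 340.2, 36.7, 35.7, 1.371]
white [335. 182.] [498.6, 346.8, 85.9, 72.0, -0.074]
white [303. 142.] [439.3, 318.4, 58.4, 6.6, -0.077]
copper [324. 164.] [466.6, 347.8, 64.3, 44.6, -0.214]
copper [389. 143.] [453.9, 439.8, 41.5, 28.3, 0.893]
copper [480. 287.] [709.1, 552.1, 69.9, 18.2, 0.198]
```

View pics/caps.png

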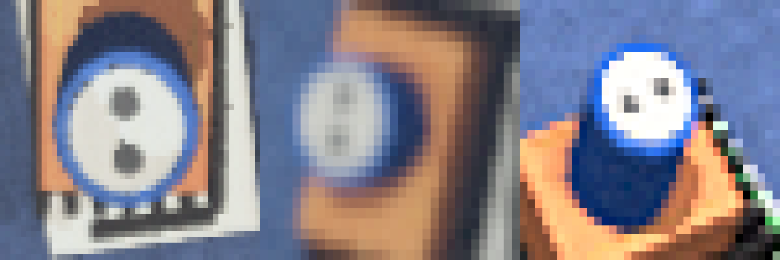

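```bash
python3 - <<'E'
from h import *
for fn,(x0,x1,y0,y1) in {'w1.png':(308,342,160,192),'top1.png':(203,222,228,247),'scene1.png':(422,442,258,280)}.items():
    im,cam=load(fn); h=hsv(im); m=np.zeros(h.shape[:2],np.uint8); m[y0:y1,x0:x1]=cv2.inRange(h,(0,0,130),(180,75,255))[y0:y1,x0:x1]
    b=blobs(m,20)[0]; P=cast(cam,b.reshape(-1,2),146)[:,:2].astype(np.float32)
    print(fn,b.reshape(-1,2).mean(0),[cv2.minEnclosingCircle(P)], P.mean(0))
E
```

```text
w1.png [323.47619048 176.9047619 ] [((471.0314636230469, 345.9303283691406), 13.89490795135498)] [470.8845  345.68216]
top1.png [208.7  237.26] [((466.8105773925781, 354.43890380859375), 25.235126495361328)] [466.4039 349.3984]
scene1.png [431.5        265.56666667] [((472.40716552734375, 345.8145446777344), 13.913286209106445)] [472.44986 345.93707]
```

carry_out(
  steps=[-0.1,0.27,1.5,0,0,0,1,0,0,3,0,0,0,1,0,0,3,0,0,0,1,0,0,3,0,0,0,1,0,0,3,0,0,0,1,0,0,2,0,0,0,1,0,0,2,0,0,0,1,0,0,1.5,0,0,0,1,0,0,1.0,0,0,0,1,0,0,1.0,0,0,0,1,0,0,0.8,0,0,0,1,0,0,0.6,0,0,0,1,0,0,0,0,0,0,1,0,0,0,0,0,0,1],
  grip_force=40,
)

```text
time_s: 2.88
eef_pos: [471.4, 346.0, 106.6]
ee_rot: [0.0, 0.1, 0.995, 0.0]
force: [-0.2, 0.2, -0.6]
grip_width: 1.001
```

```bash
python3 -c "
from h import *
grab('wrist','w2.png'); go(471,346,106,np.pi-0.2)"
```

```text
shift cm [ 0.05 -0.02  0.09] turn [0.01 0.01 0.  ] | pos [471.6 346.1 106.9] yaw 2.9417 j6 -0.94 t 2.93 F [-0.8  0.3 -0. ] grip 1.001
  after turn first: shift [ 0.05 -0.02  0.09]
```

View pics/w2.png

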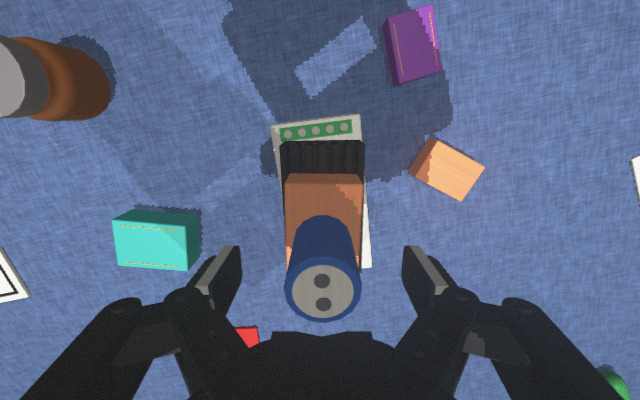

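carry_out(
  steps=[0,0,0,0,0,0,-1,0,0,0,0,0,0,-1,0,0,0,0,0,0,-1,0,0,0,0,0,0,-1,0,0,0,0,0,0,-1,0,0,0,0,0,0,-1,0,0,0,0,0,0,-1,0,0,0,0,0,0,-1,0,0,0,0,0,0,-1],
  grip_force=40,
)

```text
time_s: 3.68
eef_pos: [471.4, 346.1, 106.6]
ee_rot: [0.0, 0.1, 0.995, 0.0]
force: [-0.8, 1.8, 3.3]
grip_width: 0.399
```

carry_out(
  steps=[0,0,-0.4,0,0,0,-1,0,0,-1,0,0,0,-1,0,0,-2,0,0,0,-1,0,0,-2,0,0,0,-1,0,0,-2,0,0,0,-1,0,0,-1,0,0,0,-1,-0.96,-0.54,0,0,0,0,-1,-1.93,-1.08,0,0,0,0,-1,-2.5,-1.41,0,0,0,0,-1,-2.5,-1.41,0,0,0,0,-1,-2.5,-1.41,0,0,0,0,-1,-2.5,-1.41,0,0,0,0,-1,-2.5,-1.41,0,0,0,0,-1,-1.93,-1.08,0,0,0,0,-1,-1.3,-0.73,0,0,0,0,-1,-0.64,-0.36,0,0,0,0,-1,0,0,0,0,0,0,-1,0,0,0,0,0,0,-1],
)

```text
time_s: 5.18
eef_pos: [638.1, 201.4, 189.4]
ee_rot: [-0.001, 0.1, 0.995, -0.0]
force: [-0.1, -0.6, -0.5]
grip_width: 0.399
```

```bash
python3 -c "
from h import *
grab('wrist','w3.png'); go(638.7,201.5,44.6,np.pi-0.2); grab('scene','s3.png')"
```

```text
shift cm [-0.1  -0.02 14.52] turn [-0.   -0.01  0.01] | pos [637.9 201.9 189.8] yaw 2.9423 j6 -1.24 t 5.23 F [ 0.4  0.6 -1.5] grip 0.399
  after turn first: shift [-0.09 -0.03 14.52]
```

View pics/w3.png

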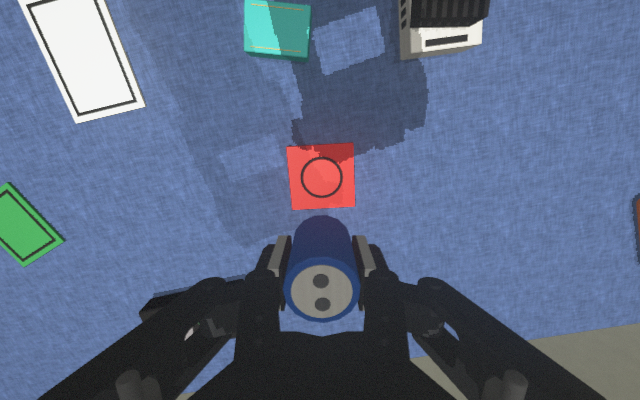

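View pics/s3.png

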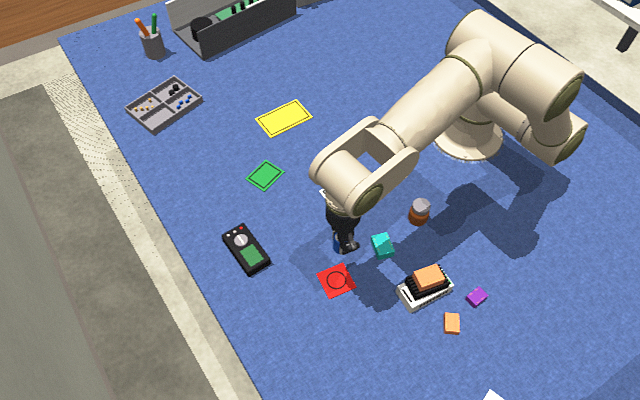

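```bash
python3 - <<'E'
from h import *
im,cam=load('w3.png'); h=hsv(im)
m=cv2.inRange(h,(0,140,80),(8,255,255))|cv2.inRange(h,(172,140,80),(180,255,255))
b=blobs(m)[0]; print(rect(cam,b,4))
x,y,w,hh=cv2.boundingRect(b)
# dark ring
k=np.zeros_like(m); k[y+8:y+hh-8,x+8:x+w-8]=cv2.inRange(h,(0,0,0),(180,255,75))[y+8:y+hh-8,x+8:x+w-8]
r=blobs(k,100)[0]; P=cast(cam,r.reshape(-1,2),4)[:,:2].astype(np.float32); print(cv2.fitEllipse(P))
# cap top at current z: base at TCP z 189.8-106.6+96 -> top
im2=im; zt=189.8-106.6+146
g=np.zeros_like(m); g[258:322,286:358]=cv2.inRange(h,(0,0,100),(180,75,255))[258:322,286:358]
c=blobs(g,100)[0]; P=cast(cam,c.reshape(-1,2),zt)[:,:2].astype(np.float32); print(cv2.minEnclosingCircle(P))
E
```

```text
[639.1, 200.8, 79.2, 79.0, -0.139]Traceback (most recent call last):
  File "<stdin>", line 8, in <module>
IndexError: list index out of range
```

carry_out(
  steps=[-0.1,-0.06,1,0,0,0,-1,0,0,2,0,0,0,-1,0,0,2.5,0,0,0,-1,0,0,2.5,0,0,0,-1,0,0,2.5,0,0,0,-1,0,0,2,0,0,0,-1,0,0,1.5,0,0,0,-1,0,0,1,0,0,0,-1,0,0,0.8,0,0,0,-1,0,0,0.5,0,0,0,-1,0,0,0.3,0,0,0,-1,0,0,0.3,0,0,0,-1,0,0,0.2,0,0,0,-1,0,0,0.1,0,0,0,-1,0,0,0.1,0,0,0,-1,0,0,0,0,0,0,-1],
)

```text
time_s: 6.62
eef_pos: [639.4, 200.7, 17.4]
ee_rot: [0.0, 0.1, 0.995, 0.0]
force: [0.0, -0.6, -0.2]
grip_width: 0.402
```

carry_out(
  steps=[0,0,0.1,0,0,0,-1,0,0,0.05,0,0,0,-1,0,0,0.05,0,0,0,-1,0,0,0,0,0,0,-1],
)

```text
time_s: 6.95
eef_pos: [639.3, 200.6, 15.2]
ee_rot: [-0.0, 0.1, 0.995, -0.0]
force: [0.1, -0.0, -0.4]
grip_width: 0.4
```

carry_out(
  steps=[0,0,0.04,0,0,0,-1,0,0,0.04,0,0,0,-1,0,0,0,0,0,0,-1],
)

```text
time_s: 7.2
eef_pos: [639.4, 200.7, 14.7]
ee_rot: [0.0, 0.1, 0.995, -0.0]
force: [-0.5, 0.6, 1.3]
grip_width: 0.399
```

carry_out(
  steps=[0,0,0.04,0,0,0,-1,0,0,0.03,0,0,0,-1,0,0,0,0,0,0,-1],
)

```text
time_s: 7.45
eef_pos: [639.5, 200.7, 14.6]
ee_rot: [0.0, 0.1, 0.995, -0.0]
force: [-4.4, -1.8, 5.5]
grip_width: 0.401
```

carry_out(
  steps=[0,0,0,0,0,0,0,0,0,0,0,0,0,0.2,0,0,0,0,0,0,0.5,0,0,0,0,0,0,1,0,0,0,0,0,0,1,0,0,0,0,0,0,1,0,0,-0.5,0,0,0,1,0,0,-1,0,0,0,1,0,0,-2,0,0,0,1,0,0,-3,0,0,0,1,0,0,-3,0,0,0,1,0,0,-3,0,0,0,1,0,0,-3,0,0,0,1,0,0,-2.5,0,0,0,1],
)

```text
time_s: 8.62
eef_pos: [639.5, 200.7, 197.5]
ee_rot: [0.001, 0.1, 0.995, 0.0]
force: [0.5, 0.6, 0.1]
grip_width: 1.002
```

```bash
python3 - <<'E'
from h import *
grab('wrist','w4.png'); im,cam=grab('scene','s4.png'); h=hsv(im)
for b in blobs(mask(im,'copper'))[:3]: print(b.reshape(-1,2).mean(0).round(),rect(cam,b,96))
go(467,347,250,np.pi-.2)
cv2.imwrite('pics/s4c.png',cv2.resize(im[230:330,290:480,::-1],None,fx=4,fy=4))
E
```

```text
[60. 13.] [916.6, -1076.5, 493.0, 251.8, -0.558]
[428. 277.] [474.4, 351.2, 73.5, 54.0, -0.233]
[451. 323.] [505.5, 471.0, 51.7, 34.5, 0.906]
shift cm [19.9  10.88 -5.14] turn [0.04 0.11 0.  ] | pos [640.9 200.9 200.1] yaw 2.9419 j6 -1.24 t 8.72 F [-0.9  0.   1. ] grip 0.996
  after turn first: shift [19.95 10.86 -4.99]
```

View pics/w4.png

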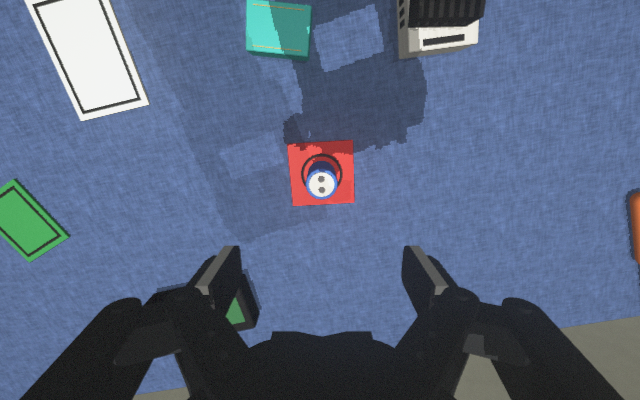

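View pics/s4c.png

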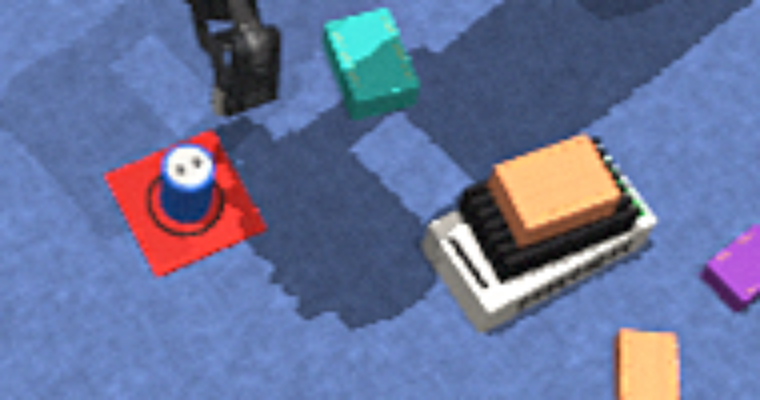

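Capacitor stands within the circle (around 321,183 in the wrist view). Next is the can.

carry_out(
  steps=[1.1,0.6,-1,0,0,0,1,2.2,1.2,-2,0,0,0,1,2.9,1.6,-2,0,0,0,1,2.9,1.6,0,0,0,0,1,2.9,1.6,0,0,0,0,1,2.9,1.6,0,0,0,0,1,2.9,1.5,0,0,0,0,1,1.4,0.8,0,0,0,0,1,0.7,0.38,0,0,0,0,1,0,0,0,0,0,0,1,0,0,0,0,0,0,1],
)

```text
time_s: 9.63
eef_pos: [466.0, 346.5, 243.7]
ee_rot: [-0.0, 0.1, 0.995, -0.0]
force: [-0.2, -0.1, -0.2]
grip_width: 1.002
```

```bash
python3 - <<'E'
from h import *
im,cam=grab('wrist','w5.png')
for b in blobs(mask(im,'copper'))[:3]: print(b.reshape(-1,2).mean(0).round(),rect(cam,b,96))
go(467,347,250,np.pi-.2)
cv2.imwrite('pics/w5c.png',cv2.resize(im[60:300,200:440,::-1],None,fx=2.5,fy=2.5))
im,cam=load('s4.png')
E
```

```text
[322. 182.] [465.6, 347.8, 66.3, 45.1, -0.219]
[402. 153.] [450.2, 436.3, 40.1, 27.1, 0.895]
shift cm [-0.04  0.09 -0.64] turn [-0.01 -0.   -0.01] | pos [466.4 346.2 243.6] yaw 2.941 j6 -0.93 t 9.68 F [-0.3 -0.5  0.4] grip 1.002
  after turn first: shift [-0.04  0.09 -0.64]
```

View pics/w5c.png

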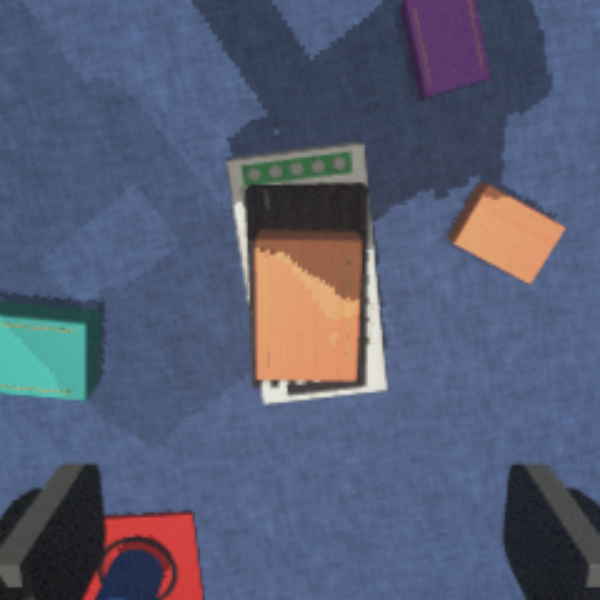

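carry_out(
  steps=[0,0.13,1.5,0,0,0.15,1,0,0,3,0,0,0,1,0,0,3,0,0,0,1,0,0,3,0,0,0,1,0,0,2,0,0,0,1,0,0,1.5,0,0,0,1,0,0,1,0,0,0,1,0,0,0.8,0,0,0,1,0,0,0.5,0,0,0,1,0,0,0.5,0,0,0,1,0,0,0.3,0,0,0,1,0,0,0.1,0,0,0,1,0,0,0,0,0,0,1],
)

```text
time_s: 10.77
eef_pos: [466.3, 348.1, 72.0]
ee_rot: [0.0, 0.106, 0.994, 0.0]
force: [-0.7, -0.0, 0.5]
grip_width: 1.0
```

```bash
python3 - <<'E'
from h import *
im,cam=grab('wrist','w6.png')
go(466.6,347.6,71,np.pi-.214)
grab('scene','s6.png')
E
```

```text
shift cm [-0.03 -0.05  0.12] turn [0.   0.01 0.01] | pos [466.4 348.2  72.2] yaw 2.9287 j6 -0.92 t 10.82 F [0.1 0.8 1.6] grip 1.002
  after turn first: shift [-0.03 -0.05  0.12]
```

View pics/w6.png

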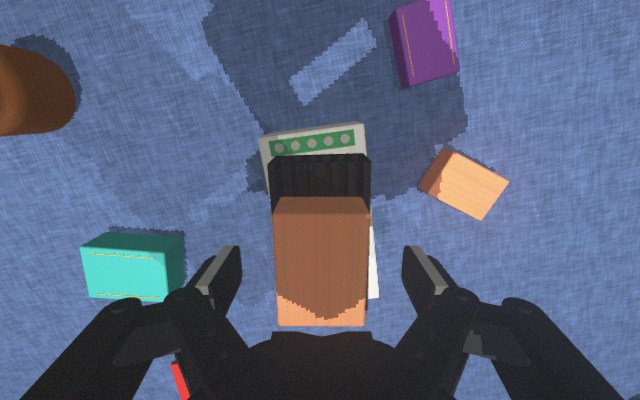

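carry_out(
  steps=[0,0,0,0,0,0,-1,0,0,0,0,0,0,-1,0,0,0,0,0,0,-1,0,0,0,0,0,0,-1,0,0,0,0,0,0,-1,0,0,0,0,0,0,-1,0,0,0,0,0,0,-1,0,0,0,0,0,0,-1],
  grip_force=40,
)

```text
time_s: 11.53
eef_pos: [466.3, 348.1, 72.1]
ee_rot: [0.0, 0.106, 0.994, 0.0]
force: [0.5, -1.6, 5.7]
grip_width: 0.532
```

carry_out(
  steps=[0,0,-0.3,0,0,0,-1,0,0,-0.7,0,0,0,-1,0,0,-1.5,0,0,0,-1,0,0,-2,0,0,0,-1,0,0,-2,0,0,0,-1,0,0,-2,0,0,0,-1,0,0,-1,0,0,0,-1,0,0,0,0,0,0,-1],
)

```text
time_s: 12.2
eef_pos: [466.9, 348.5, 169.0]
ee_rot: [0.002, 0.106, 0.994, 0.001]
force: [0.3, 0.6, -1.9]
grip_width: 0.531
```

```bash
python3 - <<'E'
from h import *
im,cam=grab('scene','s7.png')
go(624.8,-198,167,np.pi+.335)
cv2.imwrite('pics/s7c.png',cv2.resize(im[200:350,280:480,::-1],None,fx=4,fy=4))
E
```

```text
shift cm [-27.03 -50.04   0.  ] turn [ 0.01  0.01 -6.28] | pos [466.3 348.2 167.2] yaw 2.9287 j6 -0.92 t 12.25 F [-0.   0.1 -1.9] grip 0.529
  after turn first: shift [ 2.990e+00 -5.679e+01  2.000e-02]
```

View pics/s7c.png

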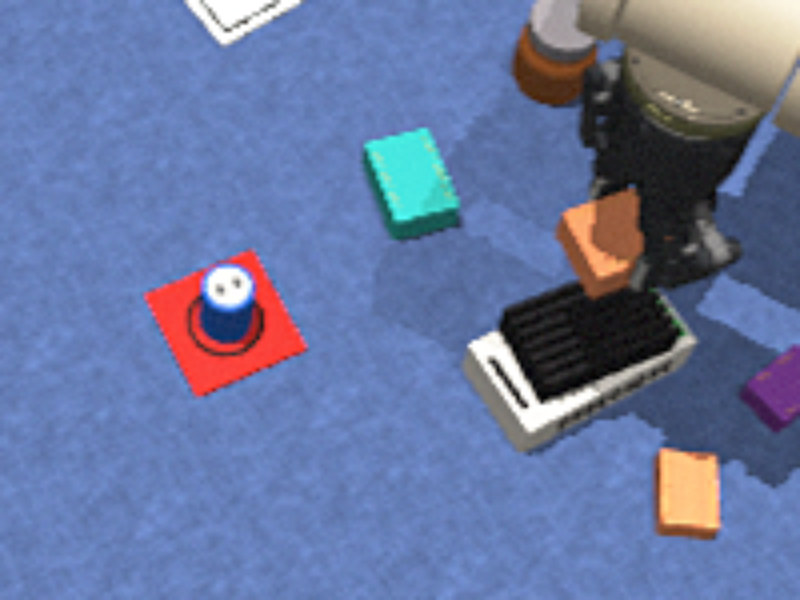

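carry_out(
  steps=[0,0,0,0,0,-0.9,-1,0,0,0,0,0,-1.3,-1,0,0,0,0,0,-1.3,-1,0,0,0,0,0,-1.3,-1,0,0,0,0,0,-1,-1,0,0,0,0,0,-0.48,-1,0,-1.5,0,0,0,0,-1,0,-3,0,0,0,0,-1,0.2,-3.8,0,0,0,0,-1,0.2,-3.8,0,0,0,0,-1,0.2,-3.8,0,0,0,0,-1,0.2,-3.8,0,0,0,0,-1,0.2,-3.8,0,0,0,0,-1,0.2,-3.8,0,0,0,0,-1,0.2,-3.8,0,0,0,0,-1,0.2,-3.8,0,0,0,0,-1,0.2,-3.8,0,0,0,0,-1,0.2,-3.8,0,0,0,0,-1,0.2,-3.8,0,0,0,0,-1,0.2,-3.8,0,0,0,0,-1],
)

```text
time_s: 13.92
eef_pos: [607.9, -134.7, 164.9]
ee_rot: [-0.001, -0.167, 0.986, 0.001]
force: [0.3, 0.8, -0.9]
grip_width: 0.531
```

carry_out(
  steps=[0.3,-3,0,0,0,0,-1,0.3,-2,0,0,0,0,-1,0,-1.1,0,0,0,0,-1,0,-0.6,0,0,0,0,-1,0,0,0,0,0,0,-1,0,0,0,0,0,0,-1],
)

```text
time_s: 14.42
eef_pos: [624.4, -197.5, 165.8]
ee_rot: [-0.001, -0.167, 0.986, 0.001]
force: [0.8, -0.1, -0.6]
grip_width: 0.527
```

```bash
python3 - <<'E'
from h import *
im,cam=grab('wrist','w8.png')
go(624.8,-198,64,np.pi+.335)
for b in blobs(mask(im,'green'))[:2]: print(b.reshape(-1,2).mean(0).round(),rect(cam,b,4))
for b in blobs(mask(im,'yellow'))[:2]: print('y',b.reshape(-1,2).mean(0).round(),rect(cam,b,4))
E
```

```text
shift cm [-0.02 -0.1  10.22] turn [ 0.01 -0.01  0.01] | pos [ 624.4 -197.2  166.2] yaw -2.8057 j6 -2.39 t 14.47 F [ 0.8  0.5 -2. ] grip 0.533
  after turn first: shift [-1.000e-02 -9.000e-02  1.022e+01]
[324. 176.] [616.5, -202.8, 55.1, 54.0, -1.24]
[321. 143.] [588.1, -212.8, 74.6, 15.2, -1.234]
```

View pics/w8.png

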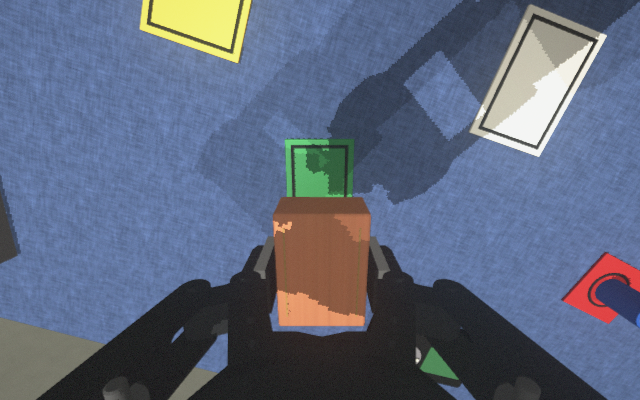

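```bash
python3 - <<'E'
from h import *
im,cam=load('w8.png')
h=hsv(im); m=np.zeros(h.shape[:2],np.uint8); m[130:198,275:365]=cv2.inRange(h,(50,90,30),(85,255,255))[130:198,275:365]
m=cv2.morphologyEx(m,cv2.MORPH_CLOSE,np.ones((7,7)))
b=blobs(m)[0]; print(cv2.boundingRect(b))
box=cv2.boxPoints(cv2.minAreaRect(b)); print(box)
P=cast(cam,box,4); print(P.round(1))
# expected corner positions for mat at 624.8,-198,.335
c,s=np.cos(.335),np.sin(.335)
for sx in(-1,1):
  for sy in(-1,1):
    X=np.array([624.8+c*47*sx-s*38*sy,-198+s*47*sx+c*38*sy,4]); print(X.round(1),proj(cam,X).round(1))
E
```

```text
(285, 139, 70, 58)
[[285. 139.]
 [354. 139.]
 [354. 196.]
 [285. 196.]]
[[ 593.1 -250.2    4. ]
 [ 568.4 -179.5    4. ]
 [ 628.8 -156.     4. ]
 [ 655.1 -231.2    4. ]]
[ 592.9 -249.3    4. ] [[285.8 139. ]]
[ 567.9 -177.6    4. ] [[355.9 139.1]]
[ 681.7 -218.4    4. ] [[288.7 219.6]]
[ 656.7 -146.7    4. ] [[352.8 219.7]]
```

carry_out(
  steps=[0,-0.14,1,0,0,0,-1,0,0,2,0,0,0,-1,0,0,2.5,0,0,0,-1,0,0,2.5,0,0,0,-1,0,0,2.5,0,0,0,-1,0,0,1.8,0,0,0,-1,0,0,1,0,0,0,-1,0,0,0.8,0,0,0,-1,0,0,0.5,0,0,0,-1,0,0,0.4,0,0,0,-1,0,0,0.3,0,0,0,-1,0,0,0.1,0,0,0,-1,0,0,0.1,0,0,0,-1,0,0,0.05,0,0,0,-1,0,0,0,0,0,0,-1],
)

```text
time_s: 15.72
eef_pos: [625.3, -199.6, 11.6]
ee_rot: [0.0, -0.167, 0.986, -0.0]
force: [-0.7, -0.4, -1.2]
grip_width: 0.529
```

carry_out(
  steps=[0,0.07,0.1,0,0,0,-1,0,0,0.08,0,0,0,-1,0,0,0.05,0,0,0,-1,0,0,0.04,0,0,0,-1,0,0,0,0,0,0,-1],
)

```text
time_s: 16.13
eef_pos: [624.9, -198.9, 8.5]
ee_rot: [-0.0, -0.167, 0.986, 0.0]
force: [-0.7, -0.3, -1.9]
grip_width: 0.533
```

carry_out(
  steps=[0,0,0.04,0,0,0,-1,0,0,0.04,0,0,0,-1,0,0,0,0,0,0,-1],
)

```text
time_s: 16.38
eef_pos: [624.9, -198.9, 8.2]
ee_rot: [0.0, -0.167, 0.986, -0.0]
force: [-1.1, -0.1, 2.2]
grip_width: 0.527
```

carry_out(
  steps=[0,0,0.02,0,0,0,-1,0,0,0,0,0,0,0.2,0,0,0,0,0,0,0.3,0,0,0,0,0,0,0.5,0,0,0,0,0,0,1,0,0,0,0,0,0,1,0,0,0,0,0,0,1,0,0,-0.5,0,0,0,1,0,0,-1,0,0,0,1,0,0,-2,0,0,0,1,0,0,-3,0,0,0,1,0,0,-3,0,0,0,1,0,0,-3,0,0,0,1,0,0,-3,0,0,0,1,0,0,-1,0,0,0,1,0,0,0,0,0,0,1],
)

```text
time_s: 17.72
eef_pos: [625.9, -199.4, 176.5]
ee_rot: [0.003, -0.167, 0.986, -0.002]
force: [0.3, -0.2, 0.5]
grip_width: 1.0
```

```bash
python3 - <<'E'
from h import *
im,cam=grab('wrist','w9.png')
go(624.8,-198,64,np.pi+.335)
for b in blobs(mask(im,'copper'))[:1]: print(b.reshape(-1,2).mean(0).round(),rect(cam,b,32))
cv2.imwrite('pics/w9c.png',cv2.resize(im[90:250,220:420,::-1],None,fx=4,fy=4))
E
```

```text
shift cm [1.000e-02 1.200e-01 1.097e+01] turn [-0.02  0.02  0.  ] | pos [ 625.1 -199.   173.7] yaw -2.8064 j6 -2.39 t 17.77 F [ 0.1  0.4 -1.2] grip 1.0
  after turn first: shift [-0.    0.1  10.97]
[323. 182.] [624.0, -199.6, 65.4, 45.4, 0.335]
```

View pics/w9c.png

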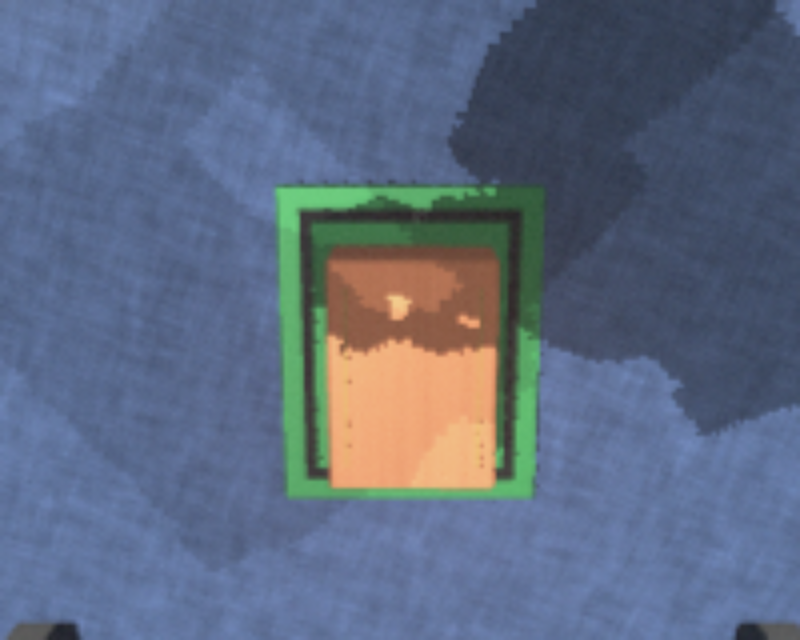

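```bash
python3 - <<'E'
from h import *
im,cam=load('w9.png')
h=hsv(im); m=cv2.inRange(h,(40,60,30),(90,255,255))|cv2.inRange(h,(0,80,30),(22,255,255))
M=np.zeros_like(m); M[120:230,270:370]=m[120:230,270:370]
M=cv2.morphologyEx(M,cv2.MORPH_CLOSE,np.ones((7,7)))
b=blobs(M)[0]; print('mat',rect(cam,b,4))
b=blobs(mask(im,'copper'))[0]; x,y,w,hh=cv2.boundingRect(b);print('can bbox',x,y,w,hh)
print(im[135:168,320].tolist())
# expected for mat centre c
E
```

```text
mat [624.6, -200.0, 93.5, 76.1, 0.337]
can bbox 302 152 43 60
[[85, 101, 131], [60, 99, 75], [96, 176, 110], [97, 177, 112], [92, 175, 109], [91, 166, 105], [55, 91, 63], [53, 65, 53], [47, 43, 46], [48, 44, 44], [54, 66, 53], [54, 93, 60], [57, 97, 64], [65, 115, 73], [65, 115, 72], [69, 112, 72], [89, 86, 64], [105, 70, 55], [110, 74, 62], [118, 80, 63], [155, 102, 78], [175, 112, 83], [177, 113, 84], [177, 114, 85], [177, 112, 84], [179, 113, 87], [177, 112, 83], [179, 115, 86], [195, 130, 95], [238, 189, 131], [242, 201, 139], [242, 198, 138], [242, 196, 135]]
```

Can sits centred on green mat (within ~1 mm: can 624.7,-199.4; mat 624.6,-200.0). Back to the pile.

carry_out(
  steps=[0,1.5,-1,0,0,0,1,0,3,-1,0,0,0,1,-0.2,3.8,-1,0,0,0,1,-0.2,3.8,-1,0,0,0,1,-0.2,3.8,0,0,0,0,1,-0.2,3.8,0,0,0,0,1,-0.2,3.8,0,0,0,0,1,-0.2,3.8,0,0,0,0,1,-0.2,3.8,0,0,0,0,1,-0.2,3.8,0,0,0,0,1,-0.2,3.8,0,0,0,0,1,-0.2,3.8,0,0,0,0,1,-0.2,3.8,0,0,0,0,1,-0.2,3.8,0,0,0,0,1,-0.3,3,0,0,0,0,1,-0.3,2,0,0,0,0,1,0,1.1,0,0,0,0,1,0,0.6,0,0,0,0,1],
)

```text
time_s: 19.27
eef_pos: [465.5, 348.2, 211.0]
ee_rot: [-0.001, -0.167, 0.986, -0.0]
force: [-0.7, -0.7, 0.0]
grip_width: 1.002
```

carry_out(
  steps=[0,0,0,0,0,0.9,1,0,0,0,0,0,1.3,1,0,0,0,0,0,1.3,1,0,0,0,0,0,1.3,1,0,0,0,0,0,1,1,0,0,0,0,0,0.4,1,0,0,0,0,0,0,1,0,0,0,0,0,0,1],
)

```text
time_s: 19.93
eef_pos: [466.6, 346.5, 212.0]
ee_rot: [-0.0, 0.103, 0.995, -0.0]
force: [0.0, -0.1, 0.2]
grip_width: 1.001
```

```bash
python3 - <<'E'
from h import *
im,cam=grab('wrist','w10.png')
go(467,346,200,np.pi-.2)
h=hsv(im)
m=np.zeros(h.shape[:2],np.uint8); m[90:245,250:390]=cv2.inRange(h,(0,0,0),(180,255,50))[90:245,250:390]
for b in blobs(m)[:3]: print(b.reshape(-1,2).mean(0).round(),rect(cam,b,68))
cv2.imwrite('pics/w10c.png',cv2.resize(im[80:250,220:420,::-1],None,fx=3.5,fy=3.5))
E
```

```text
shift cm [-0.06 -0.06  1.22] turn [-0.01 -0.01 -0.06] | pos [466.6 346.7 212.2] yaw 2.9362 j6 -0.93 t 19.98 F [ 0.2  0.3 -0.6] grip 0.995
  after turn first: shift [-0.06 -0.06  1.22]
[320. 179.] [461.1, 348.2, 93.0, 54.8, -0.204]
```

View pics/w10c.png

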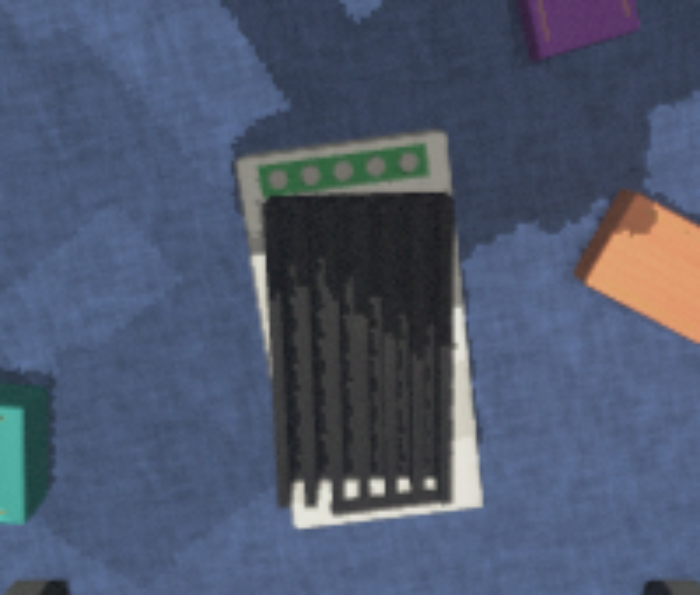

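```bash
python3 - <<'E'
from h import *
im,cam=load('w10.png')
c=im[125:235,280:365,::-1].astype(float); c=np.clip(255*(c/255)**0.45,0,255).astype(np.uint8)
cv2.imwrite('pics/w10d.png',cv2.resize(c,None,fx=5.4,fy=5.4,interpolation=cv2.INTER_NEAREST))
E
```

```text
(no output)
```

View pics/w10d.png

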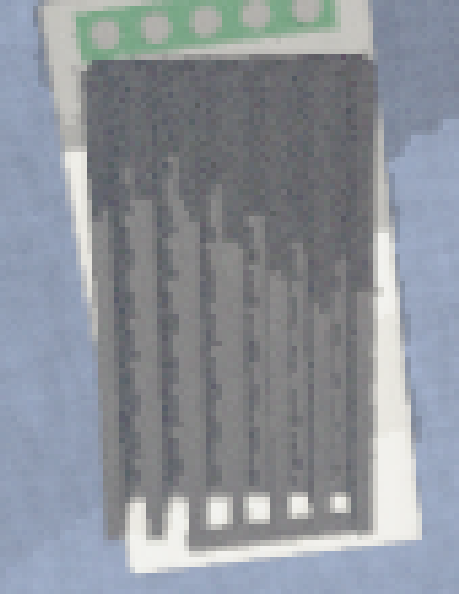

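```bash
python3 - <<'E'
from h import *
im,cam=load('w10.png')
F=cast(cam,[[299.1,224.6],[349.1,223.5]],68)[:,:2]; N=cast(cam,[[294.8,135.7],[350.0,135.4]],38)[:,:2]; N2=cast(cam,[[294.8,135.7],[350.0,135.4]],68)[:,:2]
for n in (N,N2):
    print(F.round(1),n.round(1),np.linalg.norm(F[0]-F[1]),np.linalg.norm(n[0]-n[1]),np.linalg.norm(F.mean(0)-n.mean(0)))
    d=F.mean(0)-n.mean(0); print('yaw',np.arctan2(d[1],d[0]),'perp yaws',[np.arctan2(*(q[1]-q[0])[::-1])-np.pi/2 for q in(F,n)],'c from F',F.mean(0)-48*d/np.linalg.norm(d),'mid',(F.mean(0)+n.mean(0))/2)
E
```

```text
[[506.8 312.2]
 [516.9 367.4]] [[412.4 326.8]
 [424.7 387.6]] 56.1513863161756 62.08056005760507 94.86884058527005
yaw -0.18445338664005492 perp yaws [np.float64(-0.18056030208731744), np.float64(-0.19926050431164488)] c from F [464.63334922 348.62579064] mid [465.1893348  348.52205811]
[[506.8 312.2]
 [516.9 367.4]] [[410.5 330.1]
 [421.6 385.2]] 56.1513863161756 56.19320163992339 97.403982424969
yaw -0.18397395781049916 perp yaws [np.float64(-0.18056030208731744), np.float64(-0.19926050431164466)] c from F [464.62913392 348.60316742] mid [463.93898918 348.73158822]
```

carry_out(
  steps=[0.23,0.15,1.5,0,0,-0.18,1,0,0,3,0,0,0,1,0,0,3,0,0,0,1,0,0,3,0,0,0,1,0,0,2,0,0,0,1,0,0,1.2,0,0,0,1,0,0,1,0,0,0,1,0,0,0.7,0,0,0,1,0,0,0.5,0,0,0,1,0,0,0.4,0,0,0,1,0,0,0.3,0,0,0,1,0,0,0.1,0,0,0,1,0,0,0,0,0,0,1],
)

```text
time_s: 21.07
eef_pos: [464.6, 349.4, 45.8]
ee_rot: [0.0, 0.095, 0.995, 0.0]
force: [-0.3, -0.0, -0.4]
grip_width: 1.004
```

```bash
python3 - <<'E'
from h import *
im,cam=grab('wrist','w11.png')
go(464.6,348.6,45,np.pi-.19)
E
```

```text
shift cm [-0.01 -0.08  0.09] turn [ 0.    0.01 -0.  ] | pos [464.6 349.4  45.9] yaw 2.9514 j6 -0.94 t 21.12 F [ 0.7 -0.5  0.2] grip 0.998
  after turn first: shift [-0.01 -0.08  0.09]
```

View pics/w11.png

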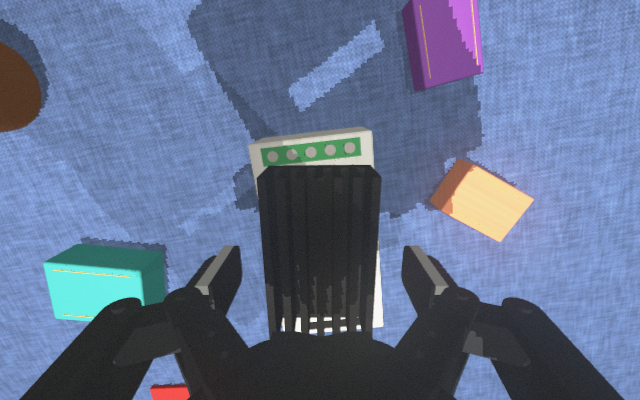

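Centred between the fingers and parallel to them. Closing.

carry_out(
  steps=[0,0,0,0,0,0,-1,0,0,0,0,0,0,-1,0,0,0,0,0,0,-1,0,0,0,0,0,0,-1,0,0,0,0,0,0,-1,0,0,0,0,0,0,-1,0,0,0,0,0,0,-1,0,0,0,0,0,0,-1],
  grip_force=60,
)

```text
time_s: 21.78
eef_pos: [464.8, 349.5, 46.2]
ee_rot: [0.0, 0.095, 0.995, 0.0]
force: [0.0, -0.8, 5.2]
grip_width: 0.639
```

carry_out(
  steps=[0,0,-0.3,0,0,0,-1,0,0,-0.7,0,0,0,-1,0,0,-1.5,0,0,0,-1,0,0,-2,0,0,0,-1,0,0,-2,0,0,0,-1,0,0,-2,0,0,0,-1,0,0,-1.5,0,0,0,-1,0,0,0,0,0,0,-1],
)

```text
time_s: 22.45
eef_pos: [465.5, 349.9, 148.9]
ee_rot: [0.002, 0.095, 0.995, 0.001]
force: [0.5, 0.7, -2.5]
grip_width: 0.64
```

```bash
python3 - <<'E'
from h import *
im,cam=grab('wrist','w12.png')
im,cam=grab('scene','s12.png')
go(457,-22.2,145,np.pi+.018)
cv2.imwrite('pics/s12c.png',cv2.resize(im[200:350,280:480,::-1],None,fx=4,fy=4))
E
```

```text
shift cm [-6.310e+00 -3.661e+01  3.000e-02] turn [-0.   -0.   -2.39] | pos [464.3 349.2 145.3] yaw 2.9513 j6 -0.94 t 22.55 F [-0.3  0.  -2. ] grip 0.643
  after turn first: shift [ 1.390e+00 -3.713e+01  3.000e-02]
```

View pics/s12c.png

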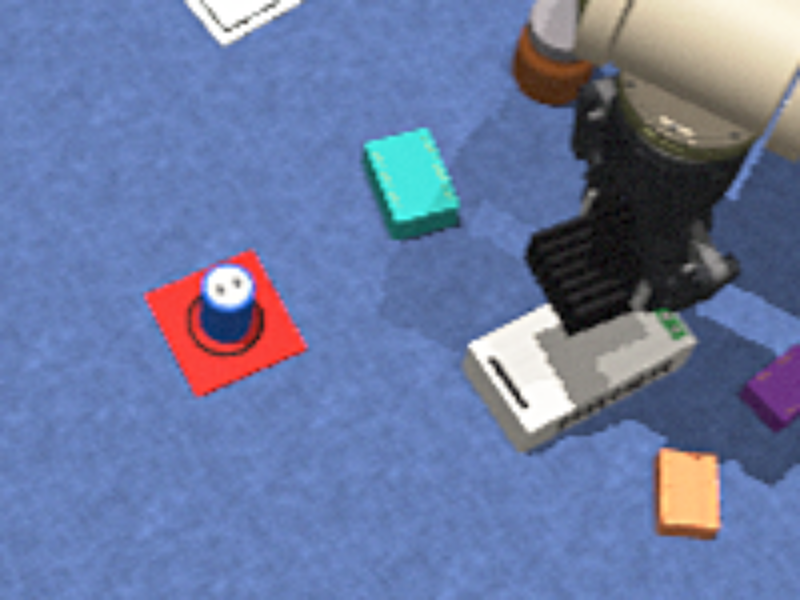

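View pics/w12.png

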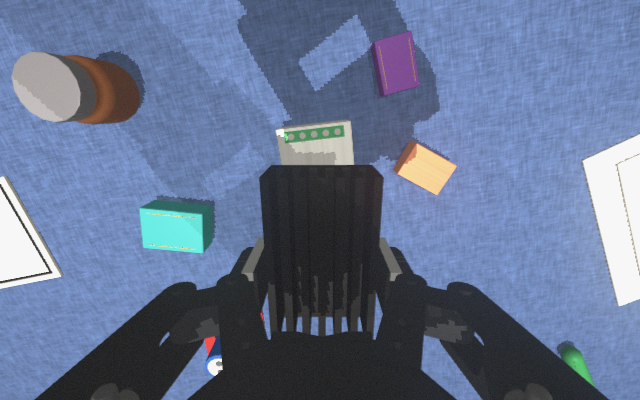

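carry_out(
  steps=[0,0,0,0,0,-0.7,-1,0,0,0,0,0,-1,-1,0,0,0,0,0,-0.69,-1,0,-1.5,0,0,0,0,-1,0,-3,0,0,0,0,-1,0.2,-3.8,0,0,0,0,-1,0.2,-3.8,0,0,0,0,-1,0.2,-3.8,0,0,0,0,-1,0.2,-3.8,0,0,0,0,-1,0.2,-3.8,0,0,0,0,-1,0.2,-3.8,0,0,0,0,-1,0.2,-3.8,0,0,0,0,-1,0,-3,0,0,0,0,-1,0,-2,0,0,0,0,-1,0,-1,0,0,0,0,-1,0,0,0,0,0,0,-1,0,0,0,0,0,0,-1],
)

```text
time_s: 23.97
eef_pos: [456.9, -21.4, 144.9]
ee_rot: [-0.001, -0.009, 1.0, 0.0]
force: [-0.0, 0.1, -3.3]
grip_width: 0.639
```

```bash
python3 - <<'E'
from h import *
im,cam=grab('wrist','w13.png')
go(457,-22.2,145,np.pi+.018)
c,s=np.cos(.018),np.sin(.018)
for sx in(-1,1):
  for sy in(-1,1):
    X=np.array([457+c*63*sx-s*43*sy,-22.2+s*63*sx+c*43*sy,4]); print(X.round(1),proj(cam,X).round(1))
cv2.imwrite('pics/w13c.png',cv2.resize(im[80:280,200:440,::-1],None,fx=3,fy=3))
# mats seen in the overview pictures, mean
for f in['top1.png','scene1.png','s12.png']:
    im,cam=load(f)
    for c in['white','yellow']:
        for b in blobs(mask(im,c)):
            r=rect(cam,b,4)
            if 60<r[3]<110 and 110<r[2]<170: print(f,c,r)
E
```

```text
shift cm [-0.   -0.13  0.  ] turn [ 0.01 -0.01  0.01] | pos [456.9 -20.9 145. ] yaw -3.1228 j6 -1.89 t 24.02 F [-0.3  0.6 -2.3] grip 0.64
  after turn first: shift [-0.   -0.13  0.  ]
[394.8 -66.3   4. ] [[277.5 124.6]]
[393.2  19.7   4. ] [[363.9 124.7]]
[520.8 -64.1   4. ] [[282.7 239.7]]
[519.2  21.9   4. ] [[358.7 239.7]]
top1.png white [456.6, -22.0, 124.9, 86.1, 0.014]
top1.png yellow [455.2, -367.3, 150.6, 92.5, 0.019]
scene1.png white [458.9, -22.1, 127.8, 86.7, 0.019]
scene1.png white [-370.8, -72.8, 138.2, 93.5, -0.624]
scene1.png white [809.2, -613.4, 115.0, 90.5, -1.31]
scene1.png white [464.2, 340.3, 112.8, 70.2, -0.076]
scene1.png yellow [460.6, -365.5, 158.1, 97.6, 0.025]
s12.png white [458.9, -22.1, 127.8, 86.7, 0.019]
s12.png white [809.2, -613.4, 115.0, 90.5, -1.31]
s12.png white [-566.7, -397.0, 123.3, 99.9, -0.558]
s12.png yellow [460.8, -365.7, 158.6, 97.6, 0.027]
```

View pics/w13c.png

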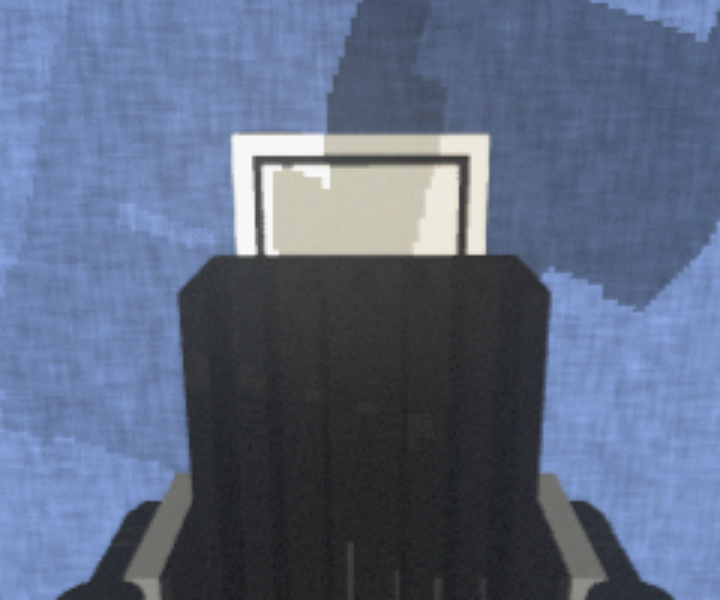

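```bash
python3 - <<'E'
from h import *
im,cam=load('w13.png')
print(cast(cam,[[260,178],[383,177.7]],167).round(1), cast(cam,[[272.5,165],[372,165]],137).round(1), 'exp x',456.9-48)
E
```

```text
[[410.1 -50.1 167. ]
 [408.9   4.9 167. ]] [[409.9 -49.5 137. ]
 [408.9   5.3 137. ]] exp x 408.9
```

carry_out(
  steps=[0,-0.06,1,0,0,0,-1,0,0,2,0,0,0,-1,0,0,2.5,0,0,0,-1,0,0,2.5,0,0,0,-1,0,0,1.8,0,0,0,-1,0,0,1.2,0,0,0,-1,0,0,0.8,0,0,0,-1,0,0,0.5,0,0,0,-1,0,0,0.3,0,0,0,-1,0,0,0.2,0,0,0,-1,0,0,0.1,0,0,0,-1,0,0,0.1,0,0,0,-1,0,0,0,0,0,0,-1],
)

```text
time_s: 25.1
eef_pos: [457.5, -22.5, 15.8]
ee_rot: [0.0, -0.009, 1.0, -0.0]
force: [0.7, -0.5, -2.0]
grip_width: 0.64
```

carry_out(
  steps=[0,0.03,0.1,0,0,0,-1,0,0,0.1,0,0,0,-1,0,0,0.06,0,0,0,-1,0,0,0.04,0,0,0,-1,0,0,0,0,0,0,-1],
)

```text
time_s: 25.52
eef_pos: [457.2, -22.2, 12.5]
ee_rot: [-0.0, -0.009, 1.0, 0.0]
force: [-0.5, -0.1, -2.3]
grip_width: 0.641
```

carry_out(
  steps=[0,0,0.04,0,0,0,-1,0,0,0.03,0,0,0,-1,0,0,0,0,0,0,-1],
)

```text
time_s: 25.77
eef_pos: [457.3, -22.2, 12.2]
ee_rot: [0.0, -0.009, 1.0, -0.0]
force: [-2.0, -0.3, 4.9]
grip_width: 0.642
```

Contact. Release and rise.

carry_out(
  steps=[0,0,0,0,0,0,0.35,0,0,0,0,0,0,0.45,0,0,0,0,0,0,0.7,0,0,0,0,0,0,1,0,0,0,0,0,0,1,0,0,0,0,0,0,1,0,0,-0.5,0,0,0,1,0,0,-1,0,0,0,1,0,0,-2,0,0,0,1,0,0,-3,0,0,0,1,0,0,-3,0,0,0,1,0,0,-3,0,0,0,1,0,0,-3,0,0,0,1,0,0,-2,0,0,0,1,0,0,0,0,0,0,1],
)

```text
time_s: 27.02
eef_pos: [458.8, -22.5, 191.8]
ee_rot: [0.004, -0.009, 1.0, -0.001]
force: [0.4, -0.9, 0.2]
grip_width: 0.999
```

```bash
python3 - <<'E'
from h import *
im,cam=grab('wrist','w14.png')
go(464,345,200,np.pi-.09)
c=np.clip(255*(im[100:240,240:400,::-1]/255.)**0.6,0,255).astype(np.uint8)
cv2.imwrite('pics/w14c.png',cv2.resize(c,None,fx=4,fy=4))
E
```

```text
shift cm [-1.28 36.71 -1.11] turn [-0.02  0.05  1.24] | pos [458.  -22.3 189.4] yaw -3.1231 j6 -1.89 t 27.07 F [-0.2  0.2 -0.3] grip 0.998
  after turn first: shift [ 2.7  36.64 -1.06]
```

View pics/w14c.png

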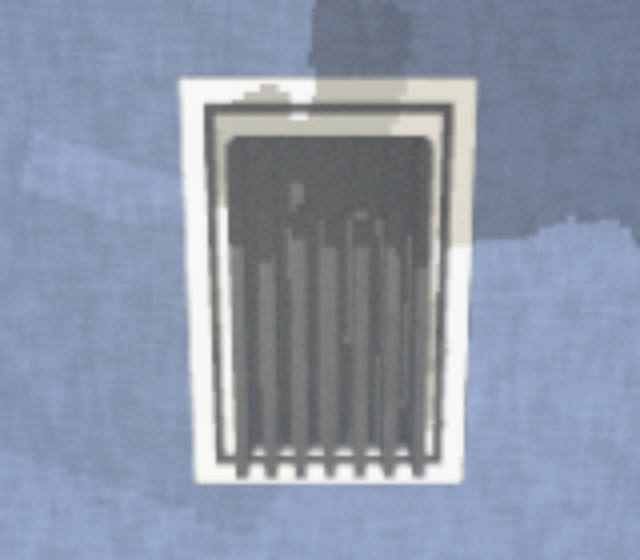

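Heat sink is inside the outline, parallel, within about 1 mm. Now the power supply.

carry_out(
  steps=[0,1.5,-0.5,0,0,0,1,0,3,-0.5,0,0,0,1,-0.2,3.8,0,0,0,0,1,-0.2,3.8,0,0,0,0,1,-0.2,3.8,0,0,0,0,1,-0.2,3.8,0,0,0,0,1,-0.2,3.8,0,0,0,0,1,-0.2,3.8,0,0,0,0,1,-0.1,3.8,0,0,0,0,1,0,3,0,0,0,0,1,0,1.8,0,0,0,0,1,0,0.8,0,0,0,0,1,0,0,0,0,0,0.5,1,0,0,0,0,0,0.74,1,0,0,0,0,0,0,1,0,0,0,0,0,0,1],
)

```text
time_s: 28.4
eef_pos: [463.5, 344.3, 196.5]
ee_rot: [-0.0, 0.044, 0.999, -0.0]
force: [0.2, -0.2, -0.4]
grip_width: 1.0
```

```bash
python3 - <<'E'
from h import *
im,cam=grab('wrist','w15.png')
go(464,345,200,np.pi-.09)
cv2.imwrite('pics/w15c.png',cv2.resize(im[80:280,220:420,::-1],None,fx=3,fy=3))
E
```

```text
shift cm [-0.04  0.07 -0.33] turn [-0.   -0.01  0.01] | pos [463.6 344.4 196.7] yaw 3.0529 j6 -1.05 t 28.45 F [ 0.8 -0.1  0.2] grip 0.998
  after turn first: shift [-0.04  0.07 -0.33]
```

View pics/w15c.png

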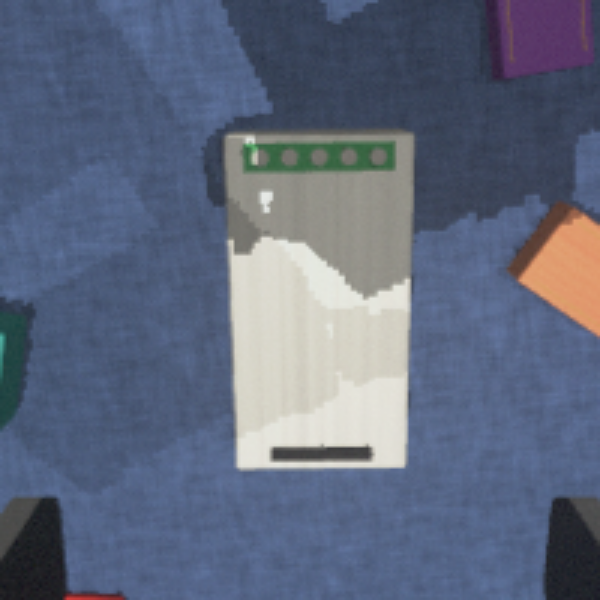

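```bash
python3 - <<'E'
from h import *
im,cam=load('w15.png')
q=np.array([[226,135.5],[413,135],[405,467],[237,468]])/3+[220-.0,80]
P=cast(cam,q,38)[:,:2]; print(P.round(1))
e=np.roll(P,-1,0)-P; print(np.linalg.norm(e,axis=1).round(1))
print('yaws',[round(float(np.arctan2(v[1],v[0])),4) for v in (P[2]-P[1],P[3]-P[0])],[round(float(np.arctan2(v[1],v[0])-np.pi/2),4) for v in (P[1]-P[0],P[2]-P[3])],'c',P.mean(0).round(1))
h=hsv(im); m=np.zeros(h.shape[:2],np.uint8)
m[110:245,285:370]=((h[110:245,285:370,1]<90)*255); m=cv2.morphologyEx(m,cv2.MORPH_CLOSE,np.ones((15,15)))
print(rect(cam,blobs(m)[0],38))
E
```

```text
[[399.9 321.9]
 [405.5 387.6]
 [533.4 378.1]
 [528.  311.4]]
[ 65.9 128.3  67.  128.5]
yaws [-0.0734, -0.0815] [-0.0851, -0.0809] c [466.7 349.7]
[464.5, 350.0, 154.4, 99.6, -0.088]
```

carry_out(
  steps=[-0.26,0.5,1.5,0,0,-0.1,1,0,0,3,0,0,0,1,0,0,3,0,0,0,1,0,0,2.5,0,0,0,1,0,0,2,0,0,0,1,0,0,1.5,0,0,0,1,0,0,0.6,0,0,0,1,0,0,0,0,0,0,1,0,0,0,0,0,0,1],
)

```text
time_s: 29.2
eef_pos: [467.0, 349.7, 56.6]
ee_rot: [0.0, 0.04, 0.999, 0.0]
force: [-0.8, -0.3, 0.9]
grip_width: 1.002
```

```bash
python3 - <<'E'
from h import *
im,cam=grab('wrist','w16.png')
go(466.7,349.7,5,np.pi-.08)
E
```

```text
shift cm [ 0.06 -0.03  5.2 ] turn [ 0.01  0.02 -0.01] | pos [467.2 349.9  57. ] yaw 3.0607 j6 -1.05 t 29.25 F [-0.  -0.   0.5] grip 0.998
  after turn first: shift [ 0.05 -0.02  5.2 ]
```

View pics/w16.png

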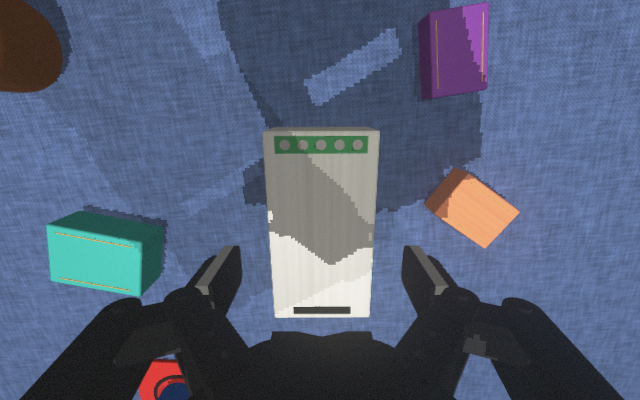

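carry_out(
  steps=[0,0,1,0,0,0,1,0,0,1.2,0,0,0,1,0,0,1,0,0,0,1,0,0,0.8,0,0,0,1,0,0,0.5,0,0,0,1,0,0,0.4,0,0,0,1,0,0,0.2,0,0,0,1,0,0,0,0,0,0,1,0,0,0,0,0,0,1],
)

```text
time_s: 30.0
eef_pos: [466.7, 349.9, 5.1]
ee_rot: [0.0, 0.041, 0.999, 0.0]
force: [0.5, 0.4, 0.6]
grip_width: 0.997
```

carry_out(
  steps=[0,0,0,0,0,0,-1,0,0,0,0,0,0,-1,0,0,0,0,0,0,-1,0,0,0,0,0,0,-1,0,0,0,0,0,0,-1,0,0,0,0,0,0,-1,0,0,0,0,0,0,-1],
  grip_force=90,
)

```text
time_s: 30.58
eef_pos: [467.0, 349.9, 5.8]
ee_rot: [0.001, 0.04, 0.999, 0.0]
force: [-1.3, -1.4, 5.8]
grip_width: 0.776
```

carry_out(
  steps=[0,0,-0.3,0,0,0,-1,0,0,-0.7,0,0,0,-1,0,0,-1.5,0,0,0,-1,0,0,-2,0,0,0,-1,0,0,-2,0,0,0,-1,0,0,-2,0,0,0,-1,0,0,-2,0,0,0,-1,0,0,-1.5,0,0,0,-1,0,0,0,0,0,0,-1],
)

```text
time_s: 31.33
eef_pos: [467.6, 350.4, 128.2]
ee_rot: [0.002, 0.041, 0.999, 0.001]
force: [-0.3, 0.0, -3.7]
grip_width: 0.777
```

```bash
python3 - <<'E'
from h import *
im,cam=grab('wrist','w17.png')
go(458.5,-366,125,np.pi+.023)
im,cam=grab('scene','s17.png')
for X in ([399.9-466.7,321.9-349.7],):pass
cv2.imwrite('pics/s17c.png',cv2.resize(im[200:350,280:480,::-1],None,fx=4,fy=4))
E
```

```text
shift cm [-4.970e+00 -7.143e+01  2.000e-02] turn [ 0.01  0.02 -1.19] | pos [466.9 350.  126. ] yaw 3.0604 j6 -1.05 t 31.38 F [-0.2 -0.7 -5.4] grip 0.781
  after turn first: shift [  2.49 -71.56   0.1 ]
```

View pics/s17c.png

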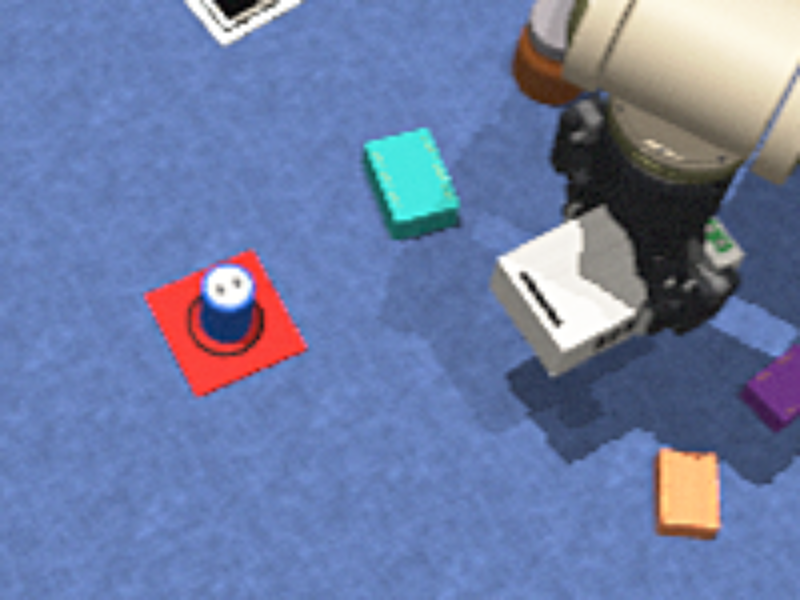

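View pics/w17.png

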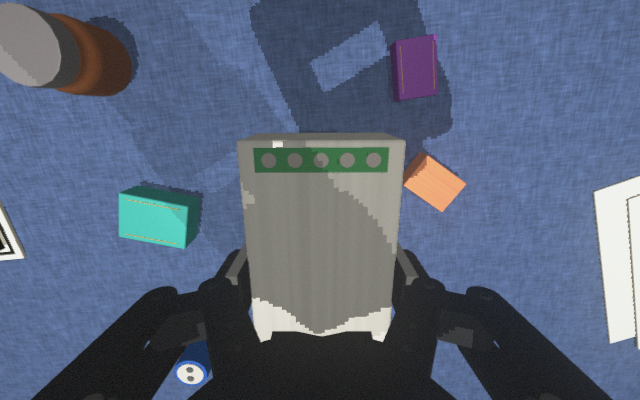

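carry_out(
  steps=[0,0,0,0,0,-0.5,-1,0,0,0,0,0,-0.69,-1,0,-0.8,0,0,0,0,-1,0,-1.8,0,0,0,0,-1,0,-3,0,0,0,0,-1,0.15,-3.6,0,0,0,0,-1,0.15,-3.6,0,0,0,0,-1,0.15,-3.6,0,0,0,0,-1,0.15,-3.6,0,0,0,0,-1,0.15,-3.6,0,0,0,0,-1,0.15,-3.6,0,0,0,0,-1,0.15,-3.6,0,0,0,0,-1,0.15,-3.6,0,0,0,0,-1,0.15,-3.6,0,0,0,0,-1,0.15,-3.6,0,0,0,0,-1,0.15,-3.6,0,0,0,0,-1,0.15,-3.6,0,0,0,0,-1,0.15,-3.6,0,0,0,0,-1,0.15,-3.6,0,0,0,0,-1,0.15,-3.6,0,0,0,0,-1],
)

```text
time_s: 33.1
eef_pos: [456.3, -248.3, 123.9]
ee_rot: [-0.001, -0.01, 1.0, 0.001]
force: [0.6, -0.4, -4.6]
grip_width: 0.778
```

carry_out(
  steps=[0.15,-3.6,0,0,0,0,-1,0,-3,0,0,0,0,-1,0,-2.5,0,0,0,0,-1,0,-1.5,0,0,0,0,-1,0,-0.9,0,0,0,0,-1,0,-0.5,0,0,0,0,-1,0,0,0,0,0,0,-1,0,0,0,0,0,0,-1,0,0,0,0,0,0,-1],
)

```text
time_s: 33.85
eef_pos: [458.9, -365.5, 124.8]
ee_rot: [-0.0, -0.012, 1.0, 0.0]
force: [0.1, -0.2, -4.2]
grip_width: 0.773
```

```bash
python3 - <<'E'
from h import *
im,cam=grab('wrist','w18.png')
go(458.5,-366,125,np.pi+.023)
c,s=np.cos(.023),np.sin(.023)
for sy in(-1,1):
    X=np.array([458.5-c*80-s*49*sy,-366-s*80+c*49*sy,4]); print(X.round(1),proj(cam,X).round(1))
cv2.imwrite('pics/w18c.png',cv2.resize(im[60:260,190:450,::-1],None,fx=3,fy=3))
E
```

```text
shift cm [ 0.05 -0.04 -0.01] turn [ 0.   -0.    0.01] | pos [ 459.  -365.6  124.9] yaw -3.1181 j6 -2.47 t 33.9 F [-1.3  0.4 -4.3] grip 0.78
  after turn first: shift [ 0.05 -0.04 -0.01]
[ 379.6 -416.8    4. ] [[267.2 105.5]]
[ 377.4 -318.9    4. ] [[375.3 105.6]]
```

View pics/w18c.png

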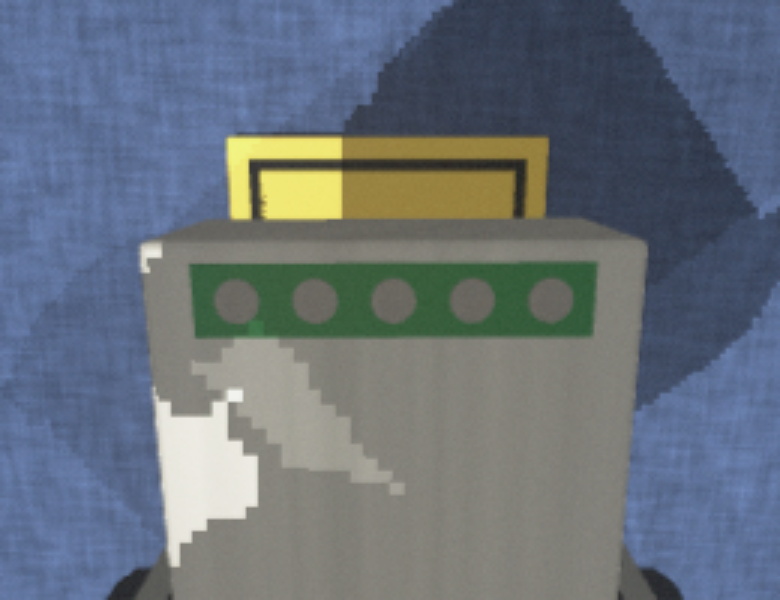

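```bash
python3 - <<'E'
from h import *
im,cam=load('w18.png')
print(cast(cam,[[237,141],[405.3,141]],157.4).round(1),cast(cam,[[266,105.7],[373,105.7]],4).round(1))
E
```

```text
[[ 395.  -400.6  157.4]
 [ 393.4 -334.6  157.4]] [[ 379.9 -417.9    4. ]
 [ 377.5 -320.9    4. ]]
```

carry_out(
  steps=[0.03,-0.12,0.8,0,0,0,-1,0,0,1.5,0,0,0,-1,0,0,2,0,0,0,-1,0,0,2,0,0,0,-1,0,0,1.8,0,0,0,-1,0,0,1.2,0,0,0,-1,0,0,0.7,0,0,0,-1,0,0,0.5,0,0,0,-1,0,0,0.3,0,0,0,-1,0,0,0.2,0,0,0,-1,0,0,0.1,0,0,0,-1,0,0,0,0,0,0,-1],
)

```text
time_s: 34.9
eef_pos: [458.7, -368.0, 14.3]
ee_rot: [0.0, -0.011, 1.0, -0.0]
force: [0.4, -1.1, -3.7]
grip_width: 0.781
```

carry_out(
  steps=[0,0.09,0.1,0,0,0,-1,0,0,0.1,0,0,0,-1,0,0,0.1,0,0,0,-1,0,0,0.06,0,0,0,-1,0,0,0,0,0,0,-1],
)

```text
time_s: 35.32
eef_pos: [458.5, -366.9, 10.2]
ee_rot: [-0.0, -0.011, 1.0, 0.0]
force: [0.4, 1.2, -4.7]
grip_width: 0.781
```

carry_out(
  steps=[0,0,0.04,0,0,0,-1,0,0,0.03,0,0,0,-1,0,0,0,0,0,0,-1],
)

```text
time_s: 35.57
eef_pos: [458.6, -366.9, 9.9]
ee_rot: [0.0, -0.011, 1.0, -0.0]
force: [-1.5, 0.8, -1.7]
grip_width: 0.778
```

carry_out(
  steps=[0,0,0.03,0,0,0,-1,0,0,0.02,0,0,0,-1,0,0,0,0,0,0,-1],
)

```text
time_s: 35.82
eef_pos: [458.6, -367.0, 9.9]
ee_rot: [0.0, -0.011, 1.0, -0.0]
force: [-3.0, 2.8, 5.1]
grip_width: 0.775
```

carry_out(
  steps=[0,0,0,0,0,0,0.6,0,0,0,0,0,0,0.7,0,0,0,0,0,0,0.85,0,0,0,0,0,0,1,0,0,0,0,0,0,1,0,0,0,0,0,0,1,0,0,-0.4,0,0,0,1,0,0,-1,0,0,0,1,0,0,-2,0,0,0,1,0,0,-3,0,0,0,1,0,0,-3,0,0,0,1,0,0,-3,0,0,0,1,0,0,-3,0,0,0,1,0,0,-3,0,0,0,1,0,0,-1,0,0,0,1,0,0,0,0,0,0,1,0,0,0,0,0,0,1],
)

```text
time_s: 37.23
eef_pos: [458.4, -366.7, 202.9]
ee_rot: [-0.0, -0.011, 1.0, 0.0]
force: [-0.2, -0.7, -0.9]
grip_width: 1.001
```

```bash
python3 - <<'E'
from h import *
im,cam=grab('wrist','w19.png')
go(458.5,-366,125,np.pi+.023)
im2,cam2=grab('scene','s19.png'); grab('top','t19.png')
cv2.imwrite('pics/w19c.png',cv2.resize(im[80:260,200:440,::-1],None,fx=3.3,fy=3.3))
E
```

```text
shift cm [-0.05  0.03  7.69] turn [ 0.02 -0.01 -0.  ] | pos [ 458.2 -366.5  201.9] yaw -3.1189 j6 -2.47 t 37.28 F [ 0.2  0.5 -0.9] grip 1.0
  after turn first: shift [-0.04  0.04  7.69]
```

View pics/w19c.png

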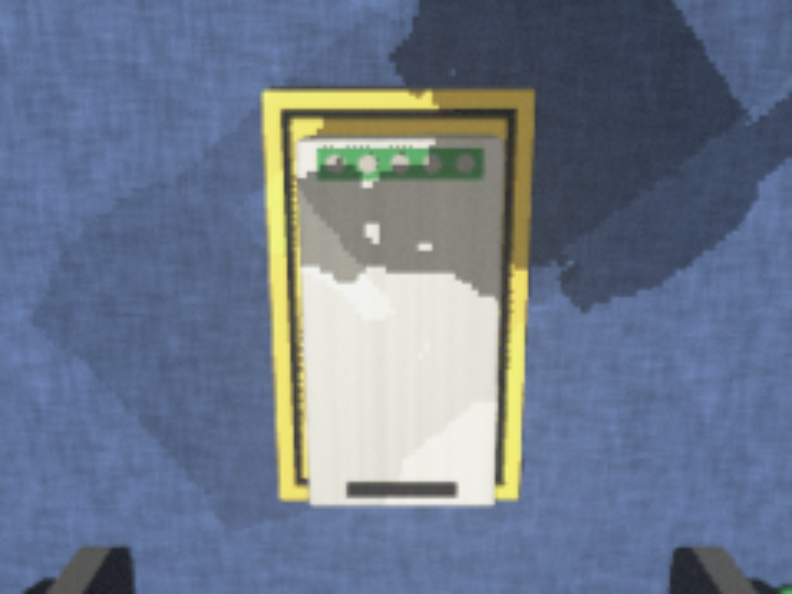

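View pics/s19.png

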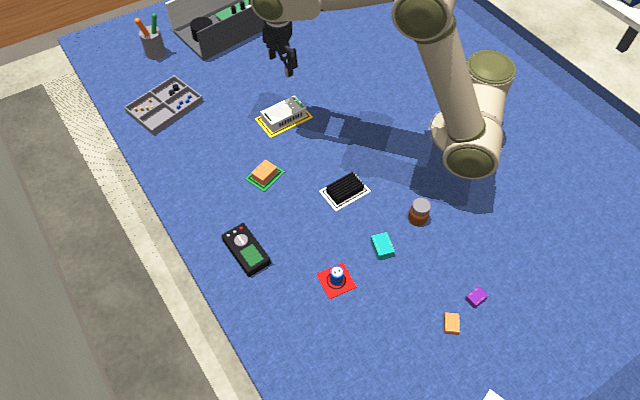

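View pics/t19.png

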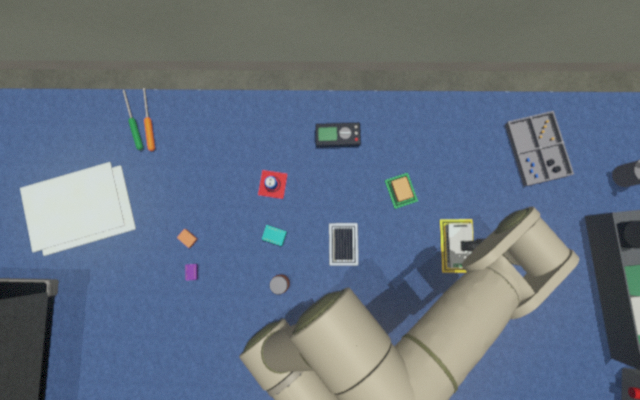

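```bash
python3 - <<'E'
from h import *
im,cam=load('w19.png')
for n,q,z in(('psu',[[297,140],[504,138],[495,504],[309,504]],42),('mat',[[263,91],[535,91],[519,500],[280,500]],4)):
    P=cast(cam,np.array(q)/3.3+[200,80],z)[:,:2]; d=(P[2]+P[3]-P[0]-P[1]); print(n,P.mean(0).round(1),round(float(np.arctan2(d[1],d[0])),3),np.linalg.norm(np.roll(P,-1,0)-P,axis=1).round(1))
im,cam=load('s19.png'); h=hsv(im)
b=blobs(mask(im,'red'))[0]; print('red',rect(cam,b,4))
m=np.zeros(h.shape[:2],np.uint8); m[262:282,325:350]=cv2.inRange(h,(0,0,150),(180,60,255))[262:282,325:350]
b=blobs(m,20)[0]; P=cast(cam,b.reshape(-1,2),54)[:,:2].astype(np.float32); print('cap top',cv2.minEnclosingCircle(P))
def frac(fn,c,z=4):
    pass
b=blobs(mask(im,'green'))[0]; print('green',rect(cam,b,4)); b=[rect(cam,x,32) for x in blobs(mask(im,'copper'))]; print([r for r in b if 40<r[3]<80])
# meter / jar moved? compare first and last picture
a,_=load('scene1.png')
for n,(x0,x1,y0,y1) in{'meter':(215,275,220,280),'jar':(405,435,192,228),'turq':(368,398,230,262)}.items():
    print(n,np.abs(a[y0:y1,x0:x1].astype(int)-im[y0:y1,x0:x1]).mean().round(2))
cv2.imwrite('pics/s19c.png',cv2.resize(im[90:300,230:430,::-1],None,fx=2.8,fy=2.8,interpolation=cv2.INTER_CUBIC))
E
```

```text
psu [ 458.3 -366.7] 0.028 [ 66.7 128.7  67.7 128.1]
mat [ 458.7 -367.4] 0.025 [ 97.1 159.3  97.8 159.3]
red [641.3, 201.5, 80.5, 79.1, 1.428]
cap top ((640.4002685546875, 200.8068084716797), 13.618643760681152)
green [627.2, -199.4, 93.7, 75.7, 0.347]
[[631.4, -189.5, 76.1, 56.6, 0.352]]
meter 5.56
jar 11.75
turq 5.58
```

View pics/s19c.png

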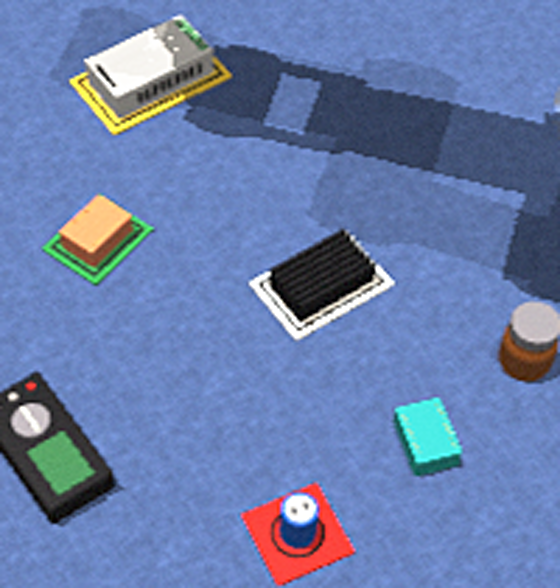

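```bash
python3 -c "
from rig import finish_job
print(finish_job())"
```

```text
the job is handed in; nothing more can be done
None
```

I took the pile apart from the top: capacitor to the red mat (standing), can to green, heat sink to white, power supply to yellow. Each part was lowered until the wrist felt light contact (about 5 N) before release. The job was handed in at about 37 s with the gripper open and clear of everything.

- **Placement:** in the last checks, the capacitor, can and power supply were each about 1 mm or less from the centre of their mats. The heat sink I judged by eye, at about 1 mm. All parts were lined up with their outlines to within about 0.01 rad where measured.
- **Meter and jar:** they sit in the same place in the first and last overhead pictures. The jar's picture patch did change in brightness. I put this down to the arm's shadow, and did not measure the jar's position separately.
- **Cameras disagreeing:** mat positions differed by 1–4 mm between cameras, and the scene view by itself gave a poor position for the can because it also sees the can's sides. For the can, heat sink and power supply I relied on the close wrist view, which shows part and mat together.

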